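# Refit the speed knob on a drive trainer and hold it pressed

### The arm

A 7-joint arm with a two-finger parallel gripper is mounted at the origin on the work surface. World frame = base frame: x ahead of the robot, y to its left, z up, the work surface at z = 0. Lengths are in mm, angles in rad, forces in N, time in s.
With the tool pointing down it reaches from about 350 to 900 mm from the base axis. Payload 7.2 kg.
Tool frame: the origin (TCP) lies on the centre line of the jaws, within the pads' length; the fingertips stand arm.nose_length ahead of it and the grasp point (between the pads) lies 8 mm behind it (arm.nose_length is the distance from the TCP to the fingertips, in mm); z points along the fingers, y is the direction in which the jaws open and shut (so a half turn about z gives the same grasp; the last joint's range is limited). The gripper opens to 88 mm and grips with 3 to 60 N. Pads are 20 mm wide; open, the fingers measure 115 mm over their backs; the gripper's body (75 mm by 178 mm) begins 61 mm behind the grasp point.
Start: joints at [1.038, 0.411, -0.013, 1.596, 0.006, 1.134, -0.082], TCP at [280.142, -558.704, 210.553] pointing down, gripper open.
Joint ranges: [-2.95, 2.95], [-0.29, 1.99], [-1.47, 1.44], [0.14, 2.54], [-1.03, 4.17], [0.13, 1.85], [-2.86, 2.86]. Speed limits (rad/s): [2.39, 2.39, 3.01, 3.01, 3.14, 3.14, 3.14].

### API

Orientations are given as a unit quaternion [w, x, y, z].
In Python, from bench import readout, cams, order, arm gives the robot as it stands. The module is installed in compiled form; this text tells all that it offers.
- The arm moves only by the tool send_rows, never from a script. Its argument "targets" is a list of rows, each a list of 5 numbers: the shift along the world's x, y, z normalised to -1 to 1, where 1 is 0.12 m, then the turn about the world's z normalised to -1 to 1, where 1 is 60 degrees, then the opening, from 0 (shut) to 1 (fully open). A call has 1 to 8 rows; each row shifts and turns the commanded pose from where the row before left it; what a row does not reach is not made up. A row lasts 1/8 s, in which the tool goes at most 62.5 mm and 10.7 degrees, less where a joint would pass 70% of its speed; a pose out of reach is approached as far as the arm can. A call with a number of a shift or a turn outside -1 to 1 is refused whole. A call with a gripper value outside its range is refused whole. The fingers move at their own pace and stop on an object; "squeeze" is the grip in N (left out, the last holds). Time passes only in rows, so rows that do not move let the fingers close. It gives the time, the measured TCP pose, the force and the opening at its end, in the units of the state.
- readout.get_state(): the state, without advancing time (a new reading comes with each control period).
- cams.snapshot(name): name is "scene" or "top"; returns a dict with "image" (384x512x3 uint8, red, green, blue), "K" (3x3 intrinsics, pixels), "distortion" ([k1, k2, p1, p2, k3] as OpenCV has them; the pictures are not rectified), "origin" and "orientation" of the camera in the world. Camera axes: x right, y up, looking along -z (the intrinsics and any distortion apply to the point x, -y, -z); pixel columns grow to the right and rows downward; lengths in mm; the calibration is good to about 2 mm. A picture is of the moment at which its call begins. There is no depth.
- order.finish_job(): hands the job in, once; it reports no verdict.
The state is a dict: "clock": time; "joint_pos": joint angles; "joint_vel": joint speeds; "joint_torque": joint torques, N m; "position": TCP position; "ee_rot": TCP orientation; "wrist_force": force on the tool from outside, world axes, zero at the start; "ft_torque": the same for the moment, N m; "grip_width": opening from 0.0 (shut) to 1.0 (fully open).
Only numpy, scipy, OpenCV 4.12 (cv2) and the standard library are available. Lean on these libraries where they do the work, as an engineer would, in place of code of your own. Each camera call takes 0.05 s, during which the arm holds its last target.

### The job

On the drive trainer console, first turn the black selector so that it clicks in at the green dot. Then take the loose red speed knob, turn it so that the flat in its bore matches the flat of the bare D shaft, push it fully onto the shaft and press knob and shaft all the way down against the spring. Finish while still holding the knob pressed down, and leave the other things on the bench where they are.

Things in the scene. Friction and masses are not known exactly. Their poses are not given: they have to be found in the camera images.
- speed_knob: Loose red speed knob, 60 g, standing bore-down on the table. Origin: centre of its underside; z up. Round skirt 46 mm in diameter, 0 to 20 mm above the origin; on it an upright grip bar 44 mm long (along x), 14 mm thick (along y), 20 to 47 mm above the origin. A white line on the bar's top and end points along the knob's +x. D bore underneath: see knob_seat.
- knob_seat (a point): Centre of the ceiling of the knob's blind D bore, 16 mm above the knob's origin; meets shaft_tip when the knob is fully on. Axes as the knob's. The bore is 16 mm deep and 18 mm in diameter, its flat on the pointer (+x) side 4.7 mm from the axis: 1.5 mm radial play and 1.2 mm at the flat on the shaft.
- shaft_tip (a point): Centre of the top of the bare upright steel D shaft, 26 mm above the console's white face when not pressed. 15 mm in diameter, chamfered 2 mm round its top; its dark flat faces this point's +x, 3.5 mm from the axis; z up. A fitted knob points along this +x. It stands up to 0.35 rad from the console's x and turns only stiffly (0.1 N m). Brass collar at its foot, 22 mm across, 3 mm high.
- shaft_push (a joint): How far the shaft is pushed down into the console, m: 0 fully up, 0.006 fully in (a stop). A spring raises it again: it takes about 3 N to start moving and 8 N fully in.
- selector (a joint): Angle of the black selector knob, rad, growing clockwise seen from above: 0 pointer at the red dot, 0.6 yellow, 1.2 green, 1.8 blue. It snaps into these four detents (up to about 0.1 N m to turn) and stands at red or yellow (seldom between) at the start.
- selector_grip (a point): On the selector's axis, 26 mm above the console face, in the middle of its upright grip bar (44 mm long along this point's x, 14 mm thick along y, reaching from 12 to 39 mm above the console face, over a disc 44 mm in diameter). +x is where its white pointer line points; z up.
- green_mark (a point): Centre of the green dot, 11 mm in diameter, flat on the console face, 38 mm from the selector's axis.
- console: Fixed grey trainer console with a white top face, 210 (x) x 310 (y) x 55 mm high; origin: centre of its underside, x away from the robot when not turned. Selector axis at (-25, +80) mm, D shaft axis at (-25, -80) mm. Its other fittings rise at most 8 mm and are not part of the job.
- spare_cap: Bystander: blue round cap, 48 mm in diameter, 30 mm high, not the knob wanted; origin under its centre. It and the red knob may have changed places.
- plug_green: Bystander: green plug standing on end, 21 mm in diameter, 45 mm high; origin under its centre.
- plug_yellow: Bystander: yellow plug standing on end, 21 mm in diameter, 45 mm high; origin under its centre.
- screwdriver: Bystander: screwdriver 170 mm long lying along its x.
- meter: Bystander: dark grey hand meter lying flat, 150 x 80 x 40 mm; origin under its centre.
- parts_tray: Bystander: small grey open tray, 100 x 150 x 30 mm; origin under its centre.
Not all that is in view belongs to the job. What is shaped like the speed_knob but grey is not meant.

How it is judged:
By the outcome, as a careful person would: the job done as asked, in the order asked, and still so for the second after the job is handed in, while the arm keeps its last pose, push and grip.
It also fails if it takes over 51 s, if anything falls off the work surface, if the arm or the gripper's body presses on something with over 40 N, if the wrist force passes 120 N, or if a joint passes its speed limit or range.

## Working session

There is one attempt and no reset: what is moved stays moved. The work goes in short steps, Python scripts to look and compute and a tool call to move; the robot and the scene stay as the last step left them, time stands still between calls to the robot, and variables do not carry over. Pictures are saved under pics/ and viewed, and the job is handed in when it is done.

Besides the shell and the picture viewer there is one more tool, called by a JSON object that holds its "op" and its "data". send_rows: Moves the arm, as the interface text tells. Scaled input: -1 to 1 covers 0.12 m each way for a shift and 60 degrees each way for a turn. Its arguments: {"type":"object","properties":{"targets":{"type":"array","items":{"type":"array","items":{"type":"number","minimum":-1,"maximum":1}}},"squeeze":{"type":"number"}},"required":["targets"]}

```bash
mkdir -p pics; ls
python3 - <<'E'
from bench import readout,cams,order,arm
import cv2
print(readout.get_state()); print([a for a in dir(arm) if a[0]!='_'], arm.nose_length)
for n in("scene","top"):
    s=cams.snapshot(n); cv2.imwrite(f"pics/{n}0.png",s["image"][:,:,::-1]); print(n,s["K"],s["distortion"],s["origin"],s["orientation"])
E
```

```text
pics
{'clock': 0.0, 'joint_pos': array([ 1.03781093,  0.41189043, -0.01270696,  1.59705078,  0.00560097,
        1.13428237, -0.08221277]), 'joint_vel': array([ 0.00021896,  0.0002408 , -0.00014007,  0.00116659,  0.00129326,
        0.00074685, -0.00101475]), 'joint_torque': array([-1.76968606e-03, -5.87962604e+01,  6.40644282e-01, -2.91079724e+01,
       -5.38433797e-02,  1.84743118e-02,  1.03874706e-04]), 'position': array([ 279.86649452, -558.24969122,  209.71226031]), 'ee_rot': array([-7.60798667e-04,  9.73116934e-01,  2.30310219e-01, -2.39673507e-04]), 'wrist_force': array([ 0.76008468, -0.27689025, -0.60710579]), 'ft_torque': array([ 0.00613444,  0.00725513, -0.0206499 ]), 'grip_width': 1.0009260742976307}
['IKError', 'nose_length'] 11.0
scene [[386.75493468   0.         246.60876598]
 [  0.         386.75493468 188.4439378 ]
 [  0.           0.           1.        ]] [0.03048248 0.         0.         0.         0.        ] [1086.64069898  580.55593571  877.81889681] [0.32698806 0.13759153 0.35759382 0.86387154]
top [[461.15352225   0.         253.21983877]
 [  0.         461.15352225 201.49861101]
 [  0.           0.           1.        ]] [-0.04913567  0.          0.          0.          0.        ] [ 284.12956367  -29.53557383 1453.5980098 ] [ 0.7124998   0.07282404 -0.06958887 -0.69440484]
```

View pics/scene0.png

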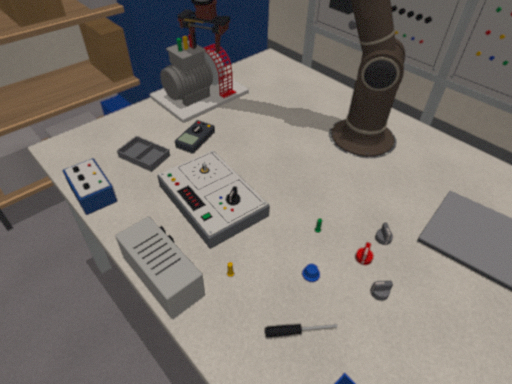

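View pics/top0.png

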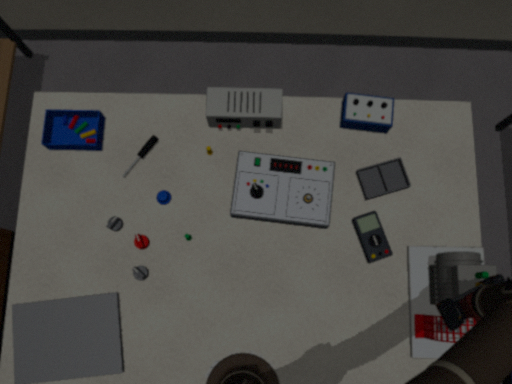

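The scene picture shows the console at about (213,195), the red knob at (366,254), the blue cap at (311,272) and two grey decoys. In the top picture (up is +x, left is +y) the selector is at (257,190), the shaft at (308,198) and the red knob at (142,241).

```bash
cat > h.py <<'E'
import numpy as np, cv2
from scipy.spatial.transform import Rotation as R
from bench import readout,cams
def rot(q): return R.from_quat([q[1],q[2],q[3],q[0]]).as_matrix()
def ray(s,uv):
    p=cv2.undistortPoints(np.array(uv,float).reshape(-1,1,2),s["K"],np.array(s["distortion"]))[:,0]
    d=np.c_[p[:,0],-p[:,1],-np.ones(len(p))]@rot(s["orientation"]).T
    return np.array(s["origin"]),d
def onz(s,uv,z):
    o,d=ray(s,uv); return o+d*((z-o[2])/d[:,2])[:,None]
def proj(s,P):
    c=(np.atleast_2d(P)-s["origin"])@rot(s["orientation"]); c=c*[1,-1,-1]
    return cv2.projectPoints(c.reshape(-1,1,3),np.zeros(3),np.zeros(3),s["K"],np.array(s["distortion"]))[0][:,0]
def tri(sa,ua,sb,ub):
    A=0;b=0
    for s,u in((sa,ua),(sb,ub)):
        o,d=ray(s,[u]);d=d[0]/np.linalg.norm(d);M=np.eye(3)-np.outer(d,d);A=A+M;b=b+M@o
    return np.linalg.solve(A,b)
def crop(s,u0,v0,w,h,k,name):
    cv2.imwrite(name,cv2.resize(s["image"][v0:v0+h,u0:u0+w,::-1],None,fx=k,fy=k,interpolation=cv2.INTER_CUBIC))
E
python3 - <<'E'
from h import *
t=cams.snapshot("top");s=cams.snapshot("scene")
crop(t,225,145,115,85,6,"pics/t_con.png");crop(s,150,145,125,100,6,"pics/s_con.png")
crop(t,100,180,100,105,5,"pics/t_kn.png");crop(s,300,210,100,95,6,"pics/s_kn.png")
E
```

```text
(no output)
```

View pics/t_con.png

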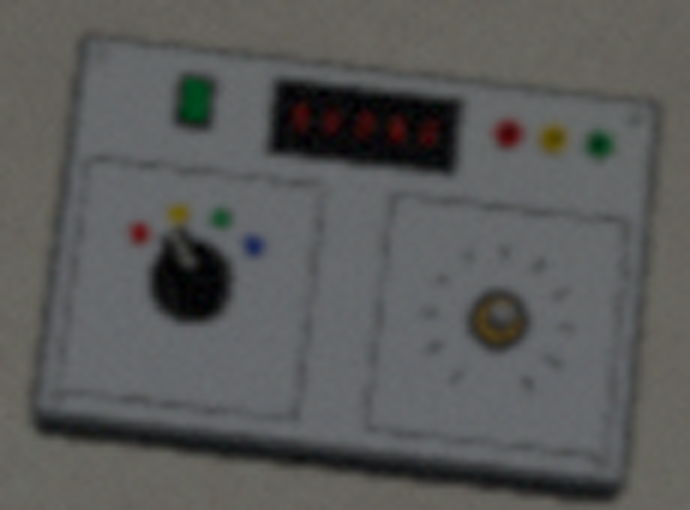

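View pics/s_con.png

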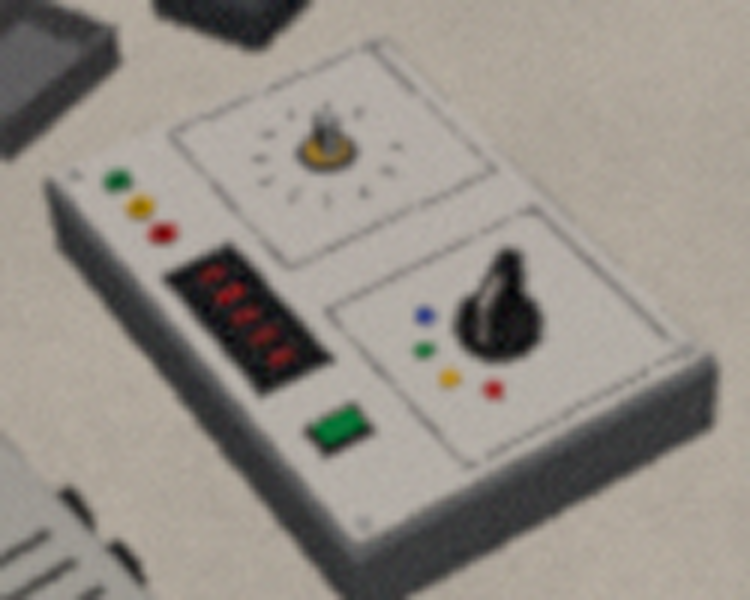

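View pics/t_kn.png

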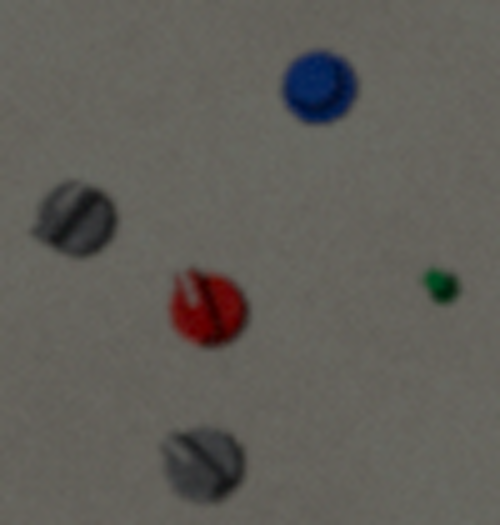

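View pics/s_kn.png

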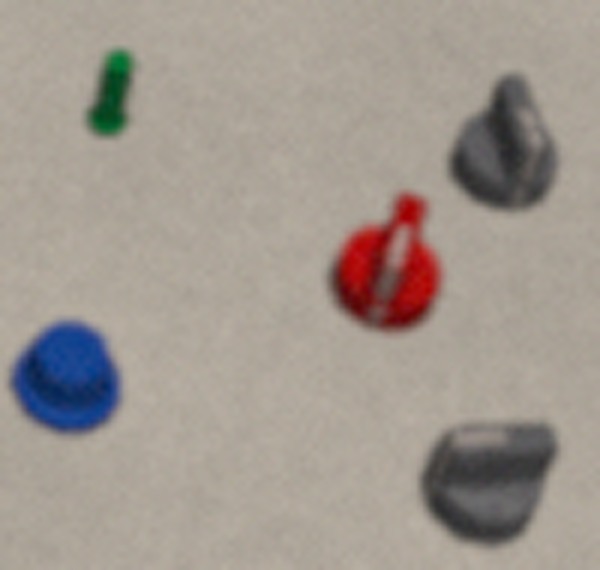

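```bash
cat >> h.py <<'E'
def avg(n,k=4):
    ss=[cams.snapshot(n) for _ in range(k)]
    s=dict(ss[0]); s["f"]=np.mean([x["image"].astype(float) for x in ss],0); s["image"]=s["f"].round().astype(np.uint8); return s
def blobs(s,cond,box,amin=3):
    u0,v0,w,h=box; im=cv2.resize(s["f"][v0:v0+h,u0:u0+w],None,fx=4,fy=4,interpolation=cv2.INTER_CUBIC)
    m=cond(im[...,0],im[...,1],im[...,2]).astype(np.uint8)
    n,l,st,c=cv2.connectedComponentsWithStats(m)
    return [((c[i][0]+.5)/4-.5+u0,(c[i][1]+.5)/4-.5+v0,st[i][4]/16) for i in range(1,n) if st[i][4]/16>=amin]
def rigid(M,P):
    a=M-M.mean(0);b=P-P.mean(0);th=np.arctan2((a[:,0]*b[:,1]-a[:,1]*b[:,0]).sum(),(a*b).sum())
    c,s_=np.cos(th),np.sin(th);Rr=np.array([[c,-s_],[s_,c]]);t=P.mean(0)-Rr@M.mean(0)
    return th,t,P-(M@Rr.T+t)
E
python3 - <<'E'
from h import *
import pickle
t=avg("top");s=avg("scene"); pickle.dump((t,s),open("v0.pkl","wb"))
boxes={"top":(240,172,35,20),"scene":(215,192,22,22)}
for n,v in(("top",t),("scene",s)):
    k=1
    for nm,c in(("red",lambda r,g,b:(r>1.6*g)&(r>1.6*b)),("yel",lambda r,g,b:(r>1.6*b)&(g>1.4*b)),("grn",lambda r,g,b:(g>1.4*r)&(g>1.25*b)),("blu",lambda r,g,b:(b>1.5*r)&(b>1.3*g))):
        B=blobs(v,c,boxes[n]); print(n,nm,[(np.round(x,2),onz(v,[x[:2]],55)[0].round(1)) for x in B])
    B=blobs(v,lambda r,g,b:(r>1.5*b)&(r>1.1*g),(295,180,30,35) if n=="top" else (190,155,30,25))
    print("collar",[(np.round(x,2),onz(v,[x[:2]],58)[0].round(1)) for x in B])
E
```

```text
top red [(array([247.82, 183.37,   6.25]), array([627.4,  -1. ,  55. ]))]
top yel [(array([254.29, 180.23,   7.44]), array([638., -21.,  55.]))]
top grn [(array([261.39, 181.  ,   5.5 ]), array([636.1, -43.2,  55. ]))]
top blu [(array([266.73, 185.53,   6.69]), array([621.9, -60.2,  55. ]))]
collar [(array([306.96, 199.12,  26.12]), array([ 581.2, -185.4,   58. ]))]
scene red [(array([231.8 , 209.49,   6.56]), array([625.5,   1.4,  55. ]))]
scene yel [(array([224.44, 207.52,   7.62]), array([636.5, -18.3,  55. ]))]
scene grn [(array([220.22, 202.89,   4.12]), array([634.2, -40.5,  55. ]))]
scene blu [(array([220.35, 197.2 ,   3.75]), array([619.6, -58.1,  55. ]))]
collar [(array([203.75, 170.12,  22.56]), array([ 586.5, -182.2,   58. ]))]
```

```bash
python3 - <<'E'
from h import *
import pickle
t,s=pickle.load(open("v0.pkl","rb"))
D={"top":[(247.82,183.37),(254.29,180.23),(261.39,181.),(266.73,185.53)],"scene":[(231.8,209.49),(224.44,207.52),(220.22,202.89),(220.35,197.2)]}
M=np.array([[38*np.cos(-.6*k+.9),38*np.sin(-.6*k+.9)] for k in range(4)])
for n,v in(("top",t),("scene",s)):
    P=onz(v,D[n],55)[:,:2]; th,tt,r=rigid(M,P); print(n,"ang",th,"selector axis",tt.round(1),"res",r.round(1).tolist())
    # white face
    g=v["f"]; h=cv2.cvtColor(v["image"],cv2.COLOR_RGB2HSV)
    u0,v0,w,hh=(225,140,120,95) if n=="top" else (145,140,135,110)
    im=v["image"][v0:v0+hh,u0:u0+w]; print(n,"face px",im[hh//2, ::12].tolist())
    for uv in ([(308,198)] if n=="top" else [(204,169)]): print(uv,onz(v,[uv],81))
crop(t,293,183,30,30,20,"pics/tsh.png");crop(s,190,152,30,30,20,"pics/ssh.png")
crop(t,128,225,30,30,20,"pics/tk.png");crop(s,350,238,30,30,20,"pics/sk.png")
E
python3 -c "
import cv2,numpy as np
a=[cv2.imread(f'pics/{n}.png') for n in('tsh','ssh','tk','sk')]
a=[cv2.resize(cv2.convertScaleAbs(x,alpha=255/x.max()),(390,390)) for x in a]
cv2.imwrite('pics/m1.png',cv2.resize(np.vstack([np.hstack(a[:2]),np.hstack(a[2:])]),(600,600)))"
```

```text
top ang -0.09285938045647374 selector axis [601.  -28.5] res [[0.1, 0.1], [-0.2, -0.2], [-0.0, -0.1], [0.2, 0.2]]
top face px [[100, 98, 92], [87, 89, 92], [100, 102, 105], [43, 46, 47], [101, 104, 106], [101, 104, 106], [101, 104, 106], [85, 87, 88], [102, 104, 106], [84, 86, 81]]
(308, 198) [[ 579.88171835 -185.97499059   81.        ]]
scene ang -0.09879703380406417 selector axis [599.1 -25.9] res [[-0.1, 0.0], [0.1, -0.0], [0.1, 0.2], [-0.1, -0.2]]
scene face px [[171, 162, 153], [175, 166, 156], [49, 50, 50], [61, 60, 58], [27, 24, 26], [162, 157, 150], [178, 170, 164], [72, 67, 63], [178, 172, 164], [172, 165, 158], [172, 164, 152], [173, 164, 152]]
(204, 169) [[ 596.82744645 -164.39392783   81.        ]]
```

View pics/m1.png

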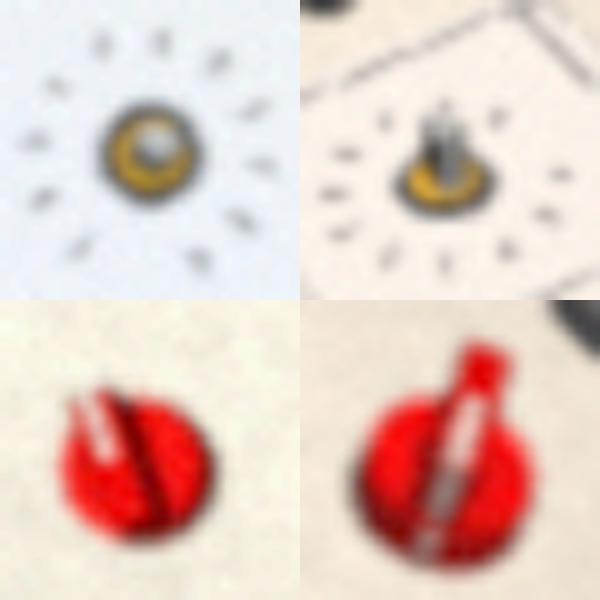

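Run:
```python
from h import *
import pickle
t=avg("top",12);s=avg("scene",16); pickle.dump((t,s),open("v0.pkl","wb"))
def big(v,c,half,k):
    u,w=c; A=np.array([[k,0,-(u-half)*k],[0,k,-(w-half)*k]],float)
    im=cv2.warpAffine(v["f"].astype(np.float32),A,(2*half*k,2*half*k),flags=cv2.INTER_LANCZOS4)
    im=np.clip(im*255/np.percentile(im,99.5),0,255).astype(np.uint8)[...,::-1].copy()
    for i in range(0,2*half,2): cv2.putText(im,str(u-half+i),(i*k,8),0,.28,(0,160,0));cv2.putText(im,str(w-half+i),(0,i*k+4),0,.28,(0,160,0))
    return im
k=20
cv2.imwrite("pics/b_shaft.png",np.hstack([big(t,(308,198),9,k),big(s,(204,167),9,k)]))
cv2.imwrite("pics/b_sel.png",np.hstack([big(t,(256,189),9,k),big(s,(233,198),9,k)]))
cv2.imwrite("pics/b_knob.png",np.hstack([big(t,(141,240),9,k),big(s,(366,253),9,k)]))
np.set_printoptions(linewidth=200)
print(s["f"][160:176,196:213].mean(2).round(0).astype(int)); print(t["f"][190:206,300:316].mean(2).round(0).astype(int))
```

```text
[[163 170 172 172 172 172 172 172 171 171 171 172 172 172 171 171 171]
 [173 172 172 172 172 172 172 169 163 168 172 172 172 171 172 172 171]
 [172 171 168 170 172 172 169 159 143 161 171 172 170 163 164 170 172]
 [172 166 152 164 173 168 152 145 142 154 165 171 164 142 151 167 172]
 [173 164 146 162 172 162 126 126 134 135 147 166 165 145 159 171 171]
 [172 170 165 170 174 161 112 104 116 112 130 162 171 166 170 172 171]
 [170 172 172 174 172 154  98  71  89  93 118 153 170 172 172 172 171]
 [163 172 172 171 159 128  76  52  76  84  93 124 153 169 172 172 171]
 [170 172 172 161 131 103  72  55  77  86  87  93 113 151 169 172 172]
 [173 173 168 140 103 100  88  69  81  86  87  86  85 124 162 171 171]
 [172 173 162 119  82  97 100  89  91  92  92  84  76 114 159 172 171]
 [172 172 165 126  84  83  96  98  95  93  84  73  87 134 165 172 172]
 [172 172 171 157 120  88  76  77  74  73  80  89 119 157 171 172 171]
 [171 172 172 172 158 131 109 104 101 105 122 140 159 170 172 172 169]
 [168 171 172 172 171 166 162 161 161 161 164 168 171 171 171 172 171]
 [170 172 171 169 171 173 173 174 1
[... 409 characters left out ...]
  65  55  58  80  99 103 104]
 [104 103  95  73  52  51  60  73  80  78  66  52  69  94 102 104]
 [104 102  88  61  49  54  57  69  78  79  68  52  59  84 100 104]
 [104 101  85  57  49  53  48  54  64  65  58  50  53  79  98 103]
 [104 101  87  60  46  51  48  44  46  50  50  47  57  82 100 103]
 [104 102  92  68  48  48  53  50  48  50  50  48  65  89 102 104]
 [104 103 100  87  64  49  46  49  47  45  47  58  79  98 103 104]
 [104 104 104 100  88  68  52  45  42  49  65  81  96 103 104 104]
 [104 104 105 104 100  91  79  69  68  78  92 100 103 104 104 101]
 [104 104 104 104 104 102  99  97  96  99 102 104 104 104 103  96]
 [103 102 102 103 104 104 104 104 104 104 105 104 105 104 104 100]]
```

View pics/b_shaft.png

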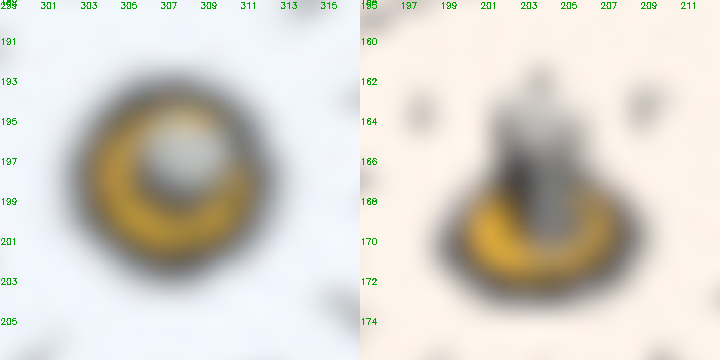

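View pics/b_sel.png

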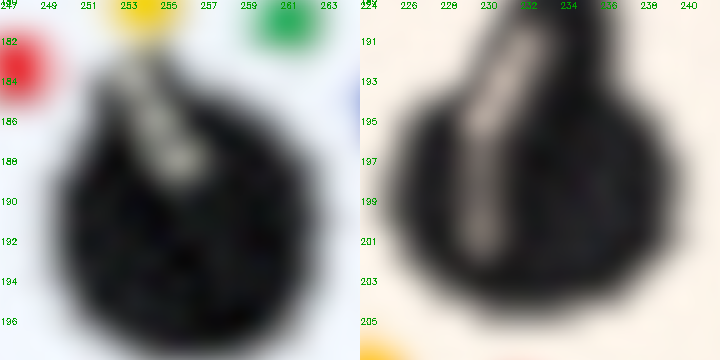

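View pics/b_knob.png

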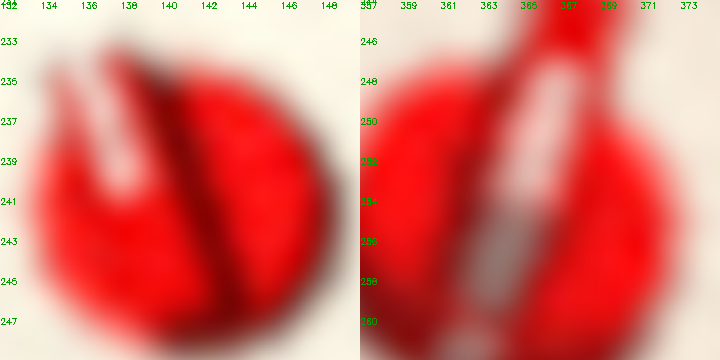

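Run:
```python
from h import *
import pickle
t,s=pickle.load(open("v0.pkl","rb"))
print("collar",onz(t,[(307.3,197.9)],57),onz(s,[(203.8,169.6)],57))
for nm,z,ta,sa in(("sel",94,[(255.9,188.3),(253.6,183.8)],[(232.6,190.8),(229.7,196.2)]),("knob",47,[(138.0,240.2),(136.1,235.3)],[(366.6,247.8),(363.9,254.2)])):
    for n,v,a in(("top",t,ta),("scene",s,sa)):
        P=onz(v,a,z)[:,:2];d=P[1]-P[0];print(nm,n,P.round(1).tolist(),"len",np.hypot(*d).round(1),"deg",np.degrees(np.arctan2(d[1],d[0])).round(1))
# knob outline: red skirt; full mask
for n,v,b in(("top",t,(128,225,30,30)),("scene",s,(350,236,32,34))):
    B=blobs(v,lambda r,g,b:(r>1.8*g)&(r>1.8*b),b,20); print("red",n,np.round(B,2))
# predict: project skirt centre & shaft vertical corners
C=np.array([584,-185.5])
import math
for phi in (-26,-16,-6,4,14):
    e=math.radians(phi)
    out=[]
    for z in(62,70,78):
        p=[[C[0]+7.5*math.cos(e+a),C[1]+7.5*math.sin(e+a),z] for a in(math.radians(62.2),-math.radians(62.2))]
        out.append(proj(s,p)[0].round(2).tolist())
    print(phi,out)
print("axis",proj(s,[[C[0],C[1],z] for z in(57,62,70,78,81)]).round(2).tolist(), "top",proj(t,[[C[0],C[1],z] for z in(57,81)]).round(2).tolist())
```

```text
collar [[ 585.31417175 -186.5396603    57.        ]] [[ 584.25505922 -184.99129178   57.        ]]
sel top [[603.1, -26.7], [616.9, -19.4]] len 15.7 deg 27.9
sel scene [[599.7, -24.4], [619.5, -13.4]] len 22.7 deg 28.9
knob top [[441.3, 331.5], [456.3, 338.5]] len 16.5 deg 25.1
knob scene [[441.6, 333.7], [463.7, 341.4]] len 23.4 deg 19.1
red top [[141.32 241.65 155.25]]
red scene [[364.42 254.52 218.5 ]]
-26 [[202.96, 169.87], [202.76, 167.96], [202.56, 166.04]]
-16 [[203.37, 169.9], [203.17, 168.0], [202.98, 166.08]]
-6 [[203.79, 169.89], [203.59, 167.99], [203.4, 166.07]]
4 [[204.2, 169.83], [204.01, 167.93], [203.82, 166.01]]
14 [[204.6, 169.72], [204.41, 167.82], [204.22, 165.9]]
axis [[203.77, 169.48], [203.65, 168.3], [203.46, 166.4], [203.26, 164.48], [203.19, 163.76]] top [[306.96, 198.31], [307.85, 196.67]]
```

Run:
```python
from h import *
import pickle
t,s=pickle.load(open("v0.pkl","rb"))
np.set_printoptions(linewidth=200)
# dark strip centre per row in top (min of red between lit faces)
f=t["f"][...,0]
pts=[]
for r in range(236,246):
    seg=f[r,138:148]; i=np.argmin(seg[1:-1])+1; a,b,c=seg[i-1:i+2]; pts.append((138+i+.5*(a-c)/(a-2*b+c),r))
print(np.round(pts,2).tolist())
P=onz(t,pts,33)[:,:2]; vx,vy,_,_=cv2.fitLine(P.astype(np.float32),cv2.DIST_HUBER,0,.01,.01).ravel(); print("bar side deg",np.degrees(np.arctan2(vy,vx)))
# scene white line centre: saturation-low pixels
g=s["f"]; q=[]
for r in range(247,260):
    seg=g[r,360:372,1]; w=np.clip(seg-35,0,None); q.append(((w*np.arange(360,372)).sum()/w.sum(),r)) if w.sum()>0 else 0
    print(r,g[r,358:374,1].astype(int))
print(np.round(q,2).tolist())
for n,v,b in(("top",t,(128,225,30,30)),("scene",s,(350,236,32,34))):
    u0,v0,w,h=b; im=v["f"][v0:v0+h,u0:u0+w]; im=cv2.resize(im,None,fx=4,fy=4,interpolation=cv2.INTER_CUBIC)
    m=((im[...,0]>1.6*im[...,1])).astype(np.uint8); m=cv2.morphologyEx(m,cv2.MORPH_OPEN,cv2.getStructuringElement(2,(45 if n=="top" else 41,)*2))
    y,x=np.nonzero(m); print(n,"disc",(x.min()+.5)/4-.5+u0,(x.max()+.5)/4-.5+u0,(y.min()+.5)/4-.5+v0,(y.max()+.5)/4-.5+v0)
    c=[((x.min()+x.max())/8+.125-.5+u0,(y.min()+y.max())/8+.125-.5+v0)]; print(c,onz(v,c,10),onz(v,c,20))
```

```text
[[140.15, 236.0], [140.43, 237.0], [140.88, 238.0], [141.18, 239.0], [141.5, 240.0], [141.94, 241.0], [142.24, 242.0], [142.58, 243.0], [142.97, 244.0], [143.27, 245.0]]
bar side deg 23.23912
247 [158 151 134 117 114 106  82  49  58  68  48  56 115 155 166 164]
248 [136 108  82  65  58  51  35  53 101 116  84  71 122 158 165 164]
249 [ 98  59  34  19  20  15  26  70 118 122  81  71 119 154 163 165]
250 [ 61  23   8   9  10   8  43  95 130 118  66  48  93 134 156 165]
251 [ 33  12  13  10  12  12  58 111 133 105  52  24  54  97 136 159]
252 [ 13  10  11  11   9  23  69 117 125  85  34   8  24  61 106 145]
253 [  8  12   9  11  10  35  83 119 118  70  19   8  11  35  82 130]
254 [ 11  12  12  12  12  37  76  99  87  50  11   8  10  20  62 116]
255 [ 12  12  12  10  13  43  73  82  61  29  10  12  12  12  47 104]
256 [ 11  12  10  12  27  59  79  75  45  18  11  11  10   6  50 108]
257 [ 11  10  11  14  35  68  81  66  35  12  10  12  10  10  53 113]
258 [ 11  14  12  15  42  70  75  51  18  11  11  10   9  19  64 118]
259 [ 11  11  14  18  40  61  61  36  14  11  12   9  11  38  88 134]
[[365.13, 247.0], [367.13, 248.0], [368.41, 249.0], [367.86, 250.0], [367.01, 251.0], [366.1, 252.0], [365.43, 253.0], [365.21, 254.0], [364.76, 255.0], [364.32, 256.0], [363.98, 257.0], [363.67, 258.0], [363.81, 259.0]]Traceback (most recent call last):
  File "<stdin>", line 21, in <module>
    return umr_minimum(a, axis, None, out, keepdims, initial, where)
ValueError: zero-size array to reduction operation minimum which has no identity
```

Run:
```python
from h import *
import pickle
t,s=pickle.load(open("v0.pkl","rb"))
g=s["f"][...,1];q=[]
for r in range(249,254):
    seg=g[r,362:370]; w=np.clip(seg-60,0,None); w[6:]=0; q.append(((w*np.arange(362,370)).sum()/w.sum(),r))
print(np.round(q,2).tolist())
P=onz(s,q,47)[:,:2]; d=P[-1]-P[0]; print(P[0],P[-1],np.degrees(np.arctan2(d[1],d[0])))
for n,v,b,k in(("top",t,(128,225,30,30),41),("scene",s,(350,236,32,34),41)):
    u0,v0,w,h=b; im=v["f"][v0:v0+h,u0:u0+w]; im=cv2.resize(im,None,fx=4,fy=4,interpolation=cv2.INTER_CUBIC)
    m=((im[...,0]>1.6*im[...,1])).astype(np.uint8); m=cv2.morphologyEx(m,cv2.MORPH_CLOSE,np.ones((15,15),np.uint8));m=cv2.morphologyEx(m,cv2.MORPH_OPEN,cv2.getStructuringElement(2,(k,k)))
    y,x=np.nonzero(m)
    if len(x)==0: print(n,"none");continue
    print(n,"disc",(x.min()+.5)/4-.5+u0,(x.max()+.5)/4-.5+u0,(y.min()+.5)/4-.5+v0,(y.max()+.5)/4-.5+v0)
    c=[((x.min()+x.max())/8+.125-.5+u0,(y.min()+y.max())/8+.125-.5+v0)]; print(c,onz(v,c,10),onz(v,c,20))
# arm tip check
st=readout.get_state();print(st["position"],st["clock"])
```

```text
[[366.39, 249.0], [366.14, 250.0], [365.97, 251.0], [365.68, 252.0], [365.37, 253.0]]
[445.19296702 335.6809401 ] [457.73755793 341.58813528] 25.215549164582445
top disc 133.875 148.625 234.625 248.375
[(np.float64(141.25), np.float64(241.5))] [[441.65175223 330.36198402  10.        ]] [[440.56057458 327.86892463  20.        ]]
scene disc 355.625 372.875 246.875 264.125
[(np.float64(364.25), np.float64(255.5))] [[438.77042971 333.89779509  10.        ]] [[446.23593054 336.74007176  20.        ]]
[ 280.15537972 -558.7018756   210.55727417] 2.0
```

{"op": "send_rows", "data": {"targets": [[0,0,0.4,0.03,0.45],[0.2,0.35,0.1,0,0.45],[0.2,0.35,0,0,0.45],[0.2,0.35,0,0,0.45],[0.2,0.35,0,0,0.45],[0.2,0.35,0,0,0.45],[0.2,0.35,0,0,0.45],[0.2,0.35,0,0,0.45]], "squeeze": 25}}

```text
clock: 3.0
position: [448.8, -263.3, 270.8]
ee_rot: [0.0, 0.969, 0.246, 0.0]
wrist_force: [0.8, -0.6, -0.8]
grip_width: 0.451
```

{"op": "send_rows", "data": {"targets": [[0.25,0.39,-0.1,0,0.45],[0.25,0.39,-0.1,0,0.45],[0.25,0.39,-0.1,0,0.45],[0.25,0.39,-0.1,0,0.45],[0.26,0.41,-0.2,0,0.45],[0,0,-0.2,0,0.45],[0,0,-0.2,0,0.45],[0,0,0,0,0.45]]}}

```text
clock: 4.0
position: [597.8, -28.7, 149.0]
ee_rot: [-0.0, 0.969, 0.246, -0.002]
wrist_force: [-1.0, 0.4, 0.5]
grip_width: 0.448
```

Run:
```python
from h import *
s=readout.get_state();print(s["position"],s["ee_rot"],s["clock"])
t=avg("top",2);s=avg("scene",2)
crop(s,180,110,120,130,4,"pics/s1.png");crop(t,200,130,120,100,5,"pics/t1.png")
```

```text
[597.81943481 -28.67326469 148.98935306] [-4.93137343e-04  9.69345349e-01  2.45695120e-01 -1.80538723e-03] 4.0
```

View pics/s1.png

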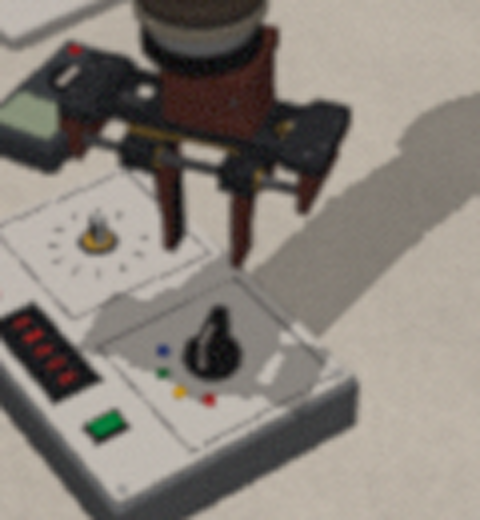

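View pics/t1.png

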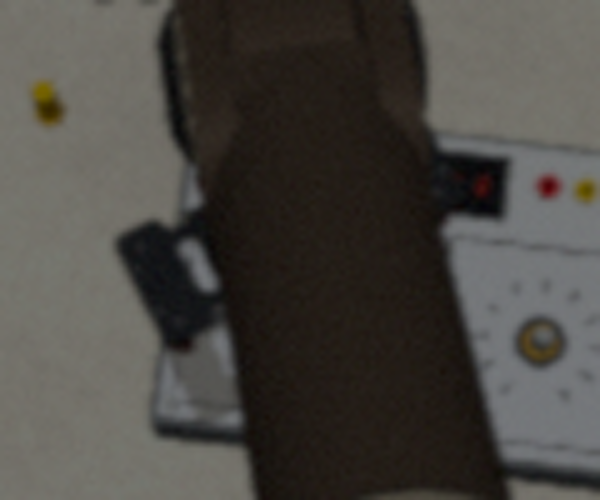

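Run:
```python
from h import *
s=cams.snapshot("scene")
print(proj(s,[[597.8,-28.7,138],[600,-27,138]]))
import cv2
im=s["image"][160:185,215:250]
cv2.imwrite("pics/s2.png",cv2.resize(im[:,:,::-1],None,fx=20,fy=20,interpolation=cv2.INTER_CUBIC))
```

```text
[[231.77580516 178.52150371]
 [231.56211897 179.19877306]]
```

View pics/s2.png

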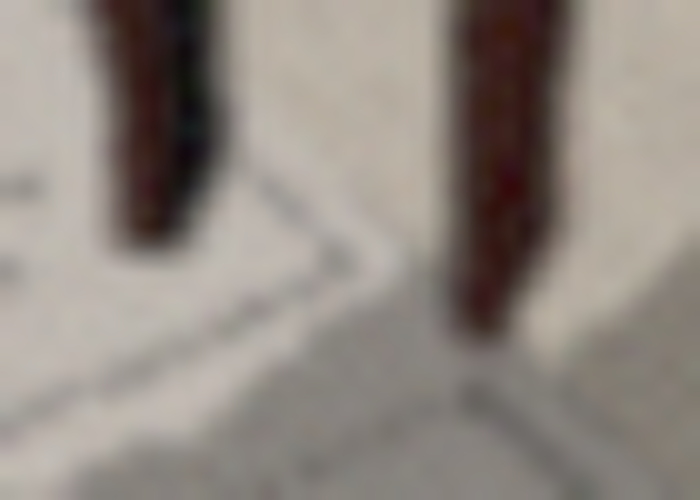

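{"op": "send_rows", "data": {"targets": [[0.01,0.01,-0.16,0,0.45],[0.01,0.005,-0.15,0,0.45],[0,0,0,0,0.45]]}}

```text
clock: 4.62
position: [600.0, -26.9, 111.1]
ee_rot: [-0.001, 0.969, 0.246, -0.002]
wrist_force: [-0.4, -0.3, 0.3]
grip_width: 0.45
```

Run:
```python
from h import *
st=readout.get_state();p=st["position"];print(p)
s=avg("scene",2)
Rt=rot(st["ee_rot"]); print(Rt[:,1],Rt[:,2])
for z in(0,11,-8):print(z,[proj(s,p+Rt[:,2]*z+Rt[:,1]*y)[0].round(1).tolist() for y in(-20,0,20)])
cv2.imwrite("pics/s3.png",cv2.resize(s["image"][165:215,210:260,::-1],None,fx=12,fy=12,interpolation=cv2.INTER_CUBIC))
```

```text
[599.98743236 -26.85611691 111.08108501]
[ 0.47637527 -0.87923965 -0.00205921] [-4.07967578e-03  1.31629196e-04 -9.99991669e-01]
0 [[238.4, 187.9], [231.8, 186.1], [225.3, 184.4]]
11 [[238.5, 190.6], [231.9, 188.9], [225.4, 187.2]]
-8 [[238.4, 185.8], [231.7, 184.1], [225.1, 182.4]]
```

View pics/s3.png

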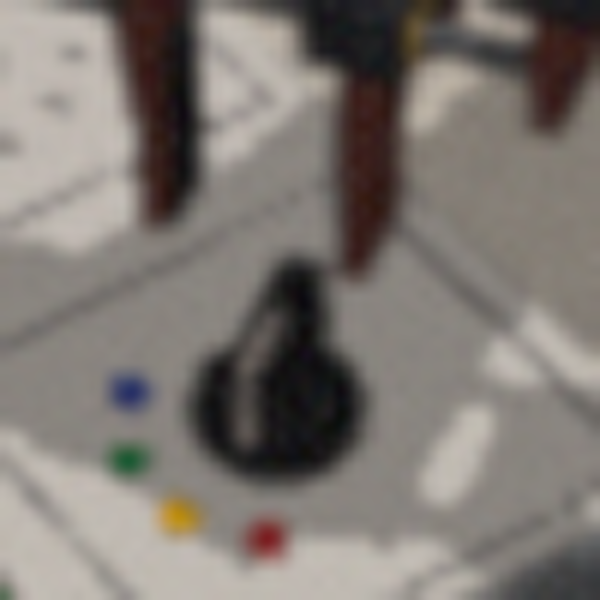

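{"op": "send_rows", "data": {"targets": [[0,0,-0.1,0,0.45],[0,0,-0.1,0,0.45],[0,0,-0.04,0,0.45],[0,0,0,0,0.45]]}}

```text
clock: 5.22
position: [601.2, -26.9, 84.2]
ee_rot: [-0.0, 0.969, 0.246, -0.0]
wrist_force: [-0.4, -0.2, 0.4]
grip_width: 0.447
```

Run:
```python
from h import *
s=avg("scene",2)
cv2.imwrite("pics/s4.png",cv2.resize(s["image"][165:215,210:260,::-1],None,fx=12,fy=12,interpolation=cv2.INTER_CUBIC))
```

```text
(no output)
```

View pics/s4.png

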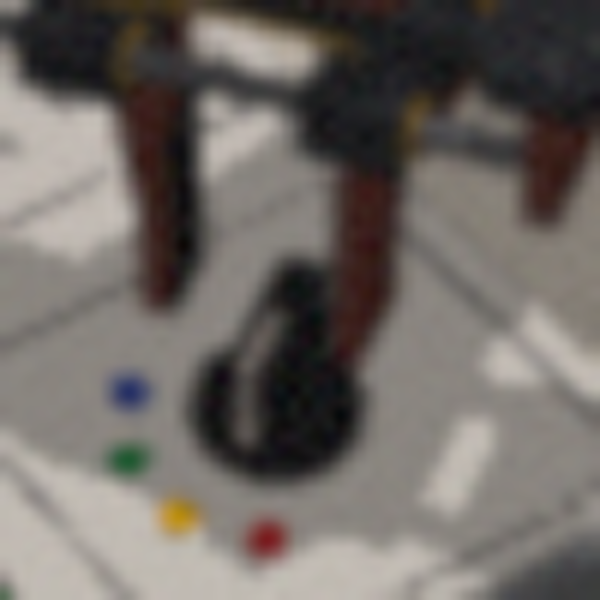

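{"op": "send_rows", "data": {"targets": [[0,0,-0.03,0,0.45],[-0.01,0,0,0,0.1],[0,0,0,0,0.1],[0,0,0,0,0.1],[0,0,0,0,0.1]], "squeeze": 15}}

```text
clock: 5.95
position: [600.3, -26.7, 81.3]
ee_rot: [-0.0, 0.969, 0.246, 0.0]
wrist_force: [-1.0, 0.8, 0.7]
grip_width: 0.153
```

Run:
```python
from h import *
print({k:v for k,v in readout.get_state().items() if k in("wrist_force","ft_torque","grip_width","position")})
s=avg("scene",2)
cv2.imwrite("pics/s5.png",cv2.resize(s["image"][165:215,210:260,::-1],None,fx=12,fy=12,interpolation=cv2.INTER_CUBIC))
```

```text
{'position': array([600.27335491, -26.69043149,  81.26915422]), 'wrist_force': array([-1.03402696,  0.75780133,  0.70279151]), 'ft_torque': array([ 0.17023141,  0.14150356, -0.11009495]), 'grip_width': 0.15315057544980654}
```

View pics/s5.png

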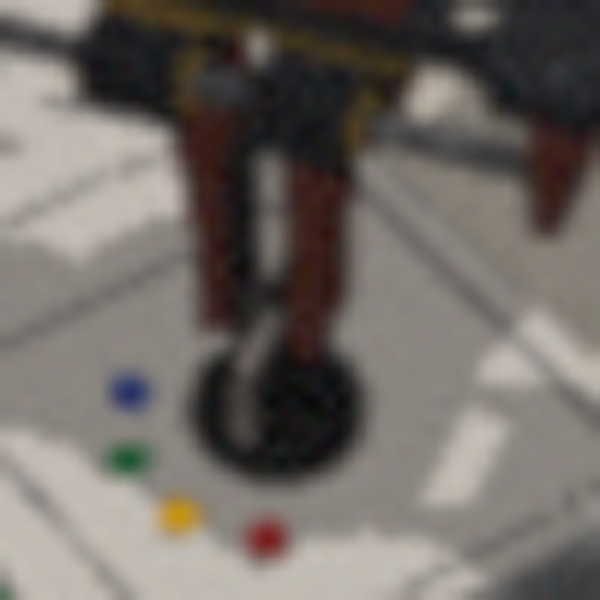

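{"op": "send_rows", "data": {"targets": [[0,0,0,-0.12,0.1],[0,0,0,-0.12,0.1],[0,0,0,-0.12,0.1],[0,0,0,-0.12,0.1],[0,0,0,-0.12,0.1],[0,0,0,-0.12,0.1],[0,0,0,-0.13,0.1],[0,0,0,0,0.1]], "squeeze": 25}}

```text
clock: 7.05
position: [601.5, -27.0, 82.3]
ee_rot: [-0.0, 0.98, -0.197, 0.001]
wrist_force: [-0.4, 0.1, 5.5]
grip_width: 0.099
```

Run:
```python
from h import *
st=readout.get_state()
print({k:v for k,v in st.items() if k in("wrist_force","ft_torque","grip_width","position")},2*np.degrees(np.arctan2(*st["ee_rot"][[2,1]])))
s=avg("scene",2)
cv2.imwrite("pics/s6.png",cv2.resize(s["image"][165:215,210:260,::-1],None,fx=12,fy=12,interpolation=cv2.INTER_CUBIC))
```

```text
{'position': array([601.50321422, -26.96610052,  82.30646097]), 'wrist_force': array([-0.42559022,  0.11613217,  5.48614405]), 'ft_torque': array([-0.00130824,  0.03209516, -0.03753068]), 'grip_width': 0.09920343077196521} -22.673701262842293
```

View pics/s6.png

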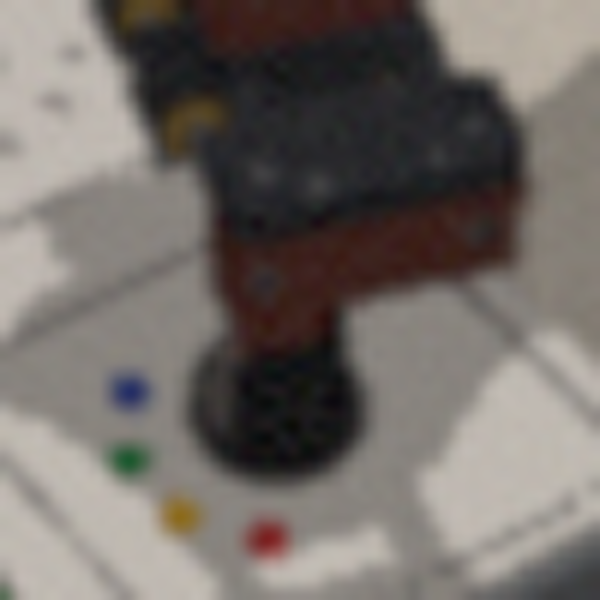

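{"op": "send_rows", "data": {"targets": [[0,0,0,0,0.45],[0,0,0,0,0.45],[0,0,0.2,0,0.45],[-0.2,0,0.3,0,0.45],[-0.4,0,0.3,0,0.45],[-0.5,0,0,0,0.45]]}}

```text
clock: 7.9
position: [469.1, -26.9, 179.3]
ee_rot: [-0.0, 0.981, -0.196, 0.002]
wrist_force: [-0.7, 0.3, 0.9]
grip_width: 0.45
```

Run:
```python
from h import *
s=avg("scene",3);t=avg("top",3)
a=cv2.resize(s["image"][170:215,210:255,::-1],(500,500),interpolation=cv2.INTER_CUBIC)
b=cv2.resize(t["image"][175:205,240:270,::-1],(300,300),interpolation=cv2.INTER_CUBIC)
b=cv2.convertScaleAbs(cv2.resize(b,(300,500)),alpha=2)
cv2.imwrite("pics/s7.png",np.hstack([a,b]))
st=readout.get_state();print(st["position"],st["wrist_force"],st["clock"])
```

```text
[469.42273266 -26.91566044 177.39840738] [-0.18664277  0.08692971  0.11228693] 8.2
```

View pics/s7.png

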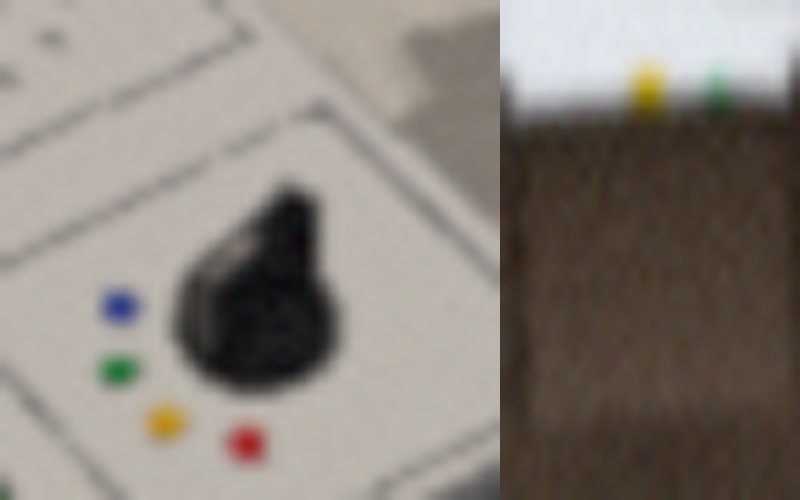

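{"op": "send_rows", "data": {"targets": [[-0.25,0,-0.4,0,0.45],[0,0,-0.4,0,0.45],[0,0,-0.4,0,0.45],[0,0,0,0,0.45],[0,0,0,0,0.45]]}}

```text
clock: 8.82
position: [439.6, -26.8, 33.9]
ee_rot: [-0.0, 0.981, -0.196, 0.0]
wrist_force: [-0.1, 0.1, -0.3]
grip_width: 0.447
```

Run:
```python
from h import *
s=avg("scene",3)
print(onz(s,[(232.5,190.7),(228.2,193.8)],94))
st=readout.get_state();p=st["position"];Rt=rot(st["ee_rot"]);print(p,st["clock"])
u=proj(s,p)[0].astype(int);print(u)
for z in(0,11,-8):print(z,[proj(s,p+Rt[:,2]*z+Rt[:,1]*y)[0].round(1).tolist() for y in(-20,0,20)])
print(u-25)
cv2.imwrite("pics/s8.png",cv2.resize(s["image"][u[1]-25:u[1]+25,u[0]-25:u[0]+25,::-1],None,fx=12,fy=12,interpolation=cv2.INTER_CUBIC))
```

```text
[[599.62146799 -24.90871918  94.        ]
 [616.69974091 -23.4947385   94.        ]]
[439.95533792 -26.88932484  34.82295982] 8.975
[271 179]
0 [[273.6, 184.0], [271.2, 179.8], [268.9, 175.7]]
11 [[273.4, 186.5], [271.0, 182.3], [268.8, 178.2]]
-8 [[273.7, 182.2], [271.4, 178.0], [269.0, 173.9]]
[246 154]
```

View pics/s8.png

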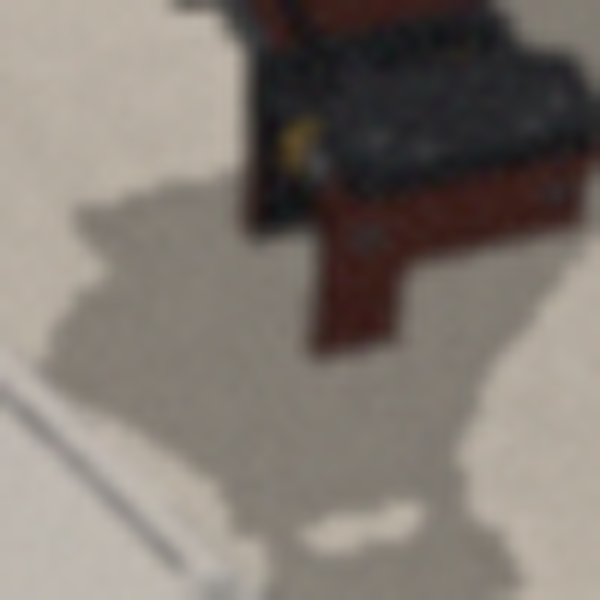

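Run:
```python
from h import *
s=cams.snapshot("scene")
st=readout.get_state();p=st["position"];Rt=rot(st["ee_rot"])
for z in(24,30,38):
    P=onz(s,[(246+315/12-.5,154+355/12-.5),(246+397/12-.5,154+338/12-.5)],z); print(z,"tool frame x,y of outer tip corners",((P-p)@Rt)[:,:2].round(1).tolist())
from h import R
RA=rot(np.array([-0.001,.969,.246,-.002])/np.linalg.norm([.969,.246]));pA=np.array([600,-26.9,111.1])
for z in(100,106,114):
    P=onz(s,[(210+160/12-.5,165+222/12-.5),(210+355/12-.5,165+275/12-.5)],z); print(z,((P-pA)@RA)[:,:2].round(1).tolist())
```

```text
24 tool frame x,y of outer tip corners [[-0.5, -4.2], [-23.5, -5.2]]
30 tool frame x,y of outer tip corners [[2.0, -9.9], [-20.8, -10.8]]
38 tool frame x,y of outer tip corners [[5.5, -17.4], [-17.1, -18.4]]
100 [[-13.4, 33.4], [-12.6, -17.0]]
106 [[-7.7, 30.8], [-7.0, -19.2]]
114 [[-0.3, 27.3], [0.5, -22.2]]
```

{"op": "send_rows", "data": {"targets": [[0,0,-0.1,0,0.45],[0,0,-0.05,0,0.45],[0,0,0,0,0.45]]}}

```text
clock: 9.4
position: [437.7, -26.9, 14.5]
ee_rot: [0.0, 0.981, -0.196, -0.001]
wrist_force: [0.7, -0.8, -0.1]
grip_width: 0.447
```

{"op": "send_rows", "data": {"targets": [[0,0,-0.02,0,0.45],[0,0,-0.02,0,0.45],[0,0,0,0,0.45]]}}

```text
clock: 9.78
position: [438.2, -26.9, 10.2]
ee_rot: [0.0, 0.981, -0.196, -0.0]
wrist_force: [0.0, -0.4, 0.4]
grip_width: 0.449
```

{"op": "send_rows", "data": {"targets": [[0,0,-0.02,0,0.45],[0,0,-0.02,0,0.45],[0,0,0,0,0.45]]}}

```text
clock: 10.15
position: [438.2, -26.9, 5.4]
ee_rot: [0.0, 0.981, -0.196, -0.0]
wrist_force: [-0.5, 0.7, -0.4]
grip_width: 0.45
```

{"op": "send_rows", "data": {"targets": [[0,0,-0.02,0,0.45],[0,0,-0.02,0,0.45],[0,0,0,0,0.45]]}}

```text
clock: 10.52
position: [438.1, -26.9, 0.6]
ee_rot: [0.0, 0.981, -0.196, -0.0]
wrist_force: [1.0, 0.3, -0.3]
grip_width: 0.45
```

{"op": "send_rows", "data": {"targets": [[0,0,-0.02,0,0.45],[0,0,-0.02,0,0.45],[0,0,0,0,0.45]]}}

```text
clock: 10.9
position: [438.1, -26.9, -4.3]
ee_rot: [0.0, 0.981, -0.196, -0.0]
wrist_force: [0.4, -0.5, 0.8]
grip_width: 0.451
```

{"op": "send_rows", "data": {"targets": [[0,0,-0.02,0,0.45],[0,0,0,0,0.45]]}}

```text
clock: 11.15
position: [438.2, -26.9, -6.6]
ee_rot: [0.0, 0.981, -0.196, -0.0]
wrist_force: [-0.1, -0.3, -0.1]
grip_width: 0.447
```

{"op": "send_rows", "data": {"targets": [[0,0,-0.02,0,0.45],[0,0,-0.01,0,0.45],[0,0,0,0,0.45]]}}

```text
clock: 11.52
position: [438.2, -26.9, -10.2]
ee_rot: [0.0, 0.981, -0.196, -0.0]
wrist_force: [0.4, 0.4, 0.3]
grip_width: 0.45
```

{"op": "send_rows", "data": {"targets": [[0,0,-0.01,0,0.45],[0,0,-0.01,0,0.45],[0,0,0,0,0.45]]}}

```text
clock: 11.9
position: [438.4, -26.9, -11.8]
ee_rot: [0.0, 0.981, -0.196, 0.0]
wrist_force: [-3.2, 0.3, 13.0]
grip_width: 0.448
```

{"op": "send_rows", "data": {"targets": [[0,0,-0.01,0,0.45],[0,0,-0.01,0,0.45],[0,0,0,0,0.45]]}}

```text
clock: 12.28
position: [438.5, -26.9, -12.0]
ee_rot: [0.0, 0.981, -0.196, 0.001]
wrist_force: [-12.7, 0.7, 52.1]
grip_width: 0.454
```

{"op": "send_rows", "data": {"targets": [[0,0,0.1,0,0.45],[0,0,0.4,0,0.45],[0.1,0,0.45,0.1,0.45],[0.4,0,0.25,0.15,0.45],[0.45,0,0,0.15,0.45],[0.4,0,0,0.15,0.45],[0,0,0,0,0.45]]}}

```text
clock: 13.15
position: [602.5, -26.8, 128.3]
ee_rot: [-0.0, 0.996, 0.091, 0.0]
wrist_force: [-0.9, 0.6, 0.5]
grip_width: 0.45
```

Run:
```python
from h import *
s=avg("scene",3)
st=readout.get_state();p=st["position"];print(p,st["wrist_force"],2*np.degrees(np.arctan2(*st["ee_rot"][[2,1]])),st["clock"])
cv2.imwrite("pics/s9.png",cv2.resize(s["image"][165:215,205:255,::-1],None,fx=12,fy=12,interpolation=cv2.INTER_CUBIC))
```

```text
[598.91632503 -26.96539037 128.57424922] [ 0.17221134  0.33125305 -0.79046159] 10.346244842660271 13.3
```

View pics/s9.png

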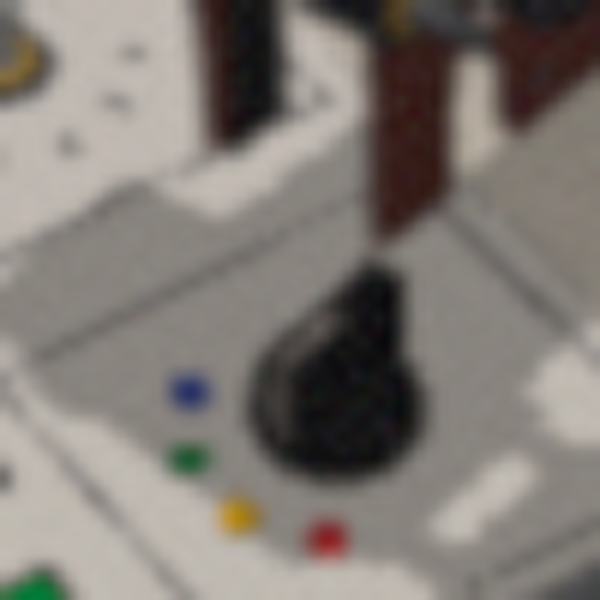

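{"op": "send_rows", "data": {"targets": [[0.01,0,-0.2,0,0.45],[0,0,-0.2,0,0.45],[0,0,-0.1,0,0.45],[0,0,-0.07,0,0.45],[0,0,0,0,0.45]]}}

```text
clock: 13.92
position: [601.2, -26.9, 60.7]
ee_rot: [0.0, 0.996, 0.091, -0.0]
wrist_force: [0.1, -0.2, 0.0]
grip_width: 0.453
```

{"op": "send_rows", "data": {"targets": [[-0.005,0,0,0,0.05],[0,0,0,0,0.05],[0,0,0,0,0.05],[0,0,0,0,0.05]], "squeeze": 20}}

```text
clock: 14.42
position: [601.1, -26.5, 61.2]
ee_rot: [-0.0, 0.996, 0.091, 0.0]
wrist_force: [-1.1, 1.1, 4.0]
grip_width: 0.157
```

{"op": "send_rows", "data": {"targets": [[0,0,0,-0.11,0.05],[0,0,0,-0.11,0.05],[0,0,0,-0.11,0.05],[0,0,0,-0.11,0.05],[0,0,0,-0.11,0.05],[0,0,0,0,0.05]]}}

```text
clock: 15.18
position: [600.5, -26.9, 60.9]
ee_rot: [0.0, 0.981, -0.194, -0.0]
wrist_force: [-2.9, -1.0, 4.1]
grip_width: 0.271
```

Run:
```python
from h import *
s=avg("scene",2)
st=readout.get_state();p=st["position"];print(p,st["wrist_force"],st["ft_torque"],2*np.degrees(np.arctan2(*st["ee_rot"][[2,1]])),st["grip_width"])
cv2.imwrite("pics/s10.png",cv2.resize(s["image"][165:215,205:255,::-1],None,fx=12,fy=12,interpolation=cv2.INTER_CUBIC))
```

```text
[600.51314604 -26.86759452  60.87798583] [-3.05410303 -0.52126174  4.87305139] [0.02050657 0.79131447 0.94735506] -22.352168465827283 0.2699335946142095
```

View pics/s10.png

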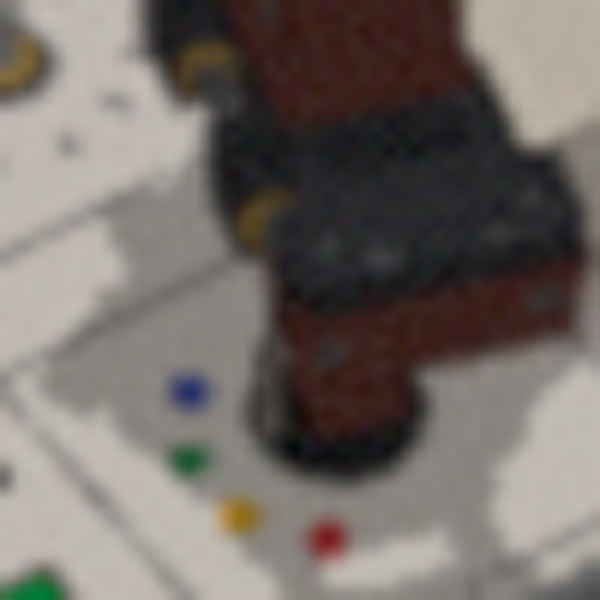

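{"op": "send_rows", "data": {"targets": [[0,0,0,0,0.5],[0,0,0,0,0.5],[0,0,0.3,0,0.5],[0,0,0.35,0,0.5],[-0.2,0,0.2,0,0.5],[0,0,0,0,0.5]]}}

```text
clock: 16.02
position: [577.4, -27.3, 164.8]
ee_rot: [-0.0, 0.981, -0.196, 0.002]
wrist_force: [0.4, 0.4, -0.5]
grip_width: 0.501
```

Run:
```python
from h import *
s=avg("scene",4)
st=readout.get_state();p=st["position"];print(p,st["wrist_force"],st["ft_torque"],st["clock"])
cv2.imwrite("pics/s11.png",cv2.resize(s["image"][180:210,220:250,::-1],None,fx=20,fy=20,interpolation=cv2.INTER_CUBIC))
```

```text
[576.86572313 -27.00124058 161.5664266 ] [-0.25572794  0.60664897 -0.53733926] [ 0.04596012  0.0260635  -0.0379659 ] 16.225
```

View pics/s11.png

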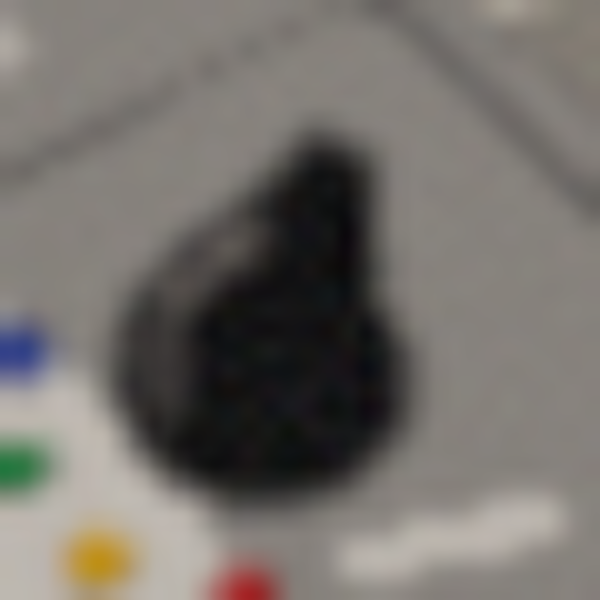

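Run:
```python
from h import *
s=cams.snapshot("scene")
A=np.array([599.1,-25.9])  # scene-frame axis
for d in(46,28.4,20,11.7,5,-5,-14,-22.6):
    a=np.radians(d);e=np.array([np.cos(a),np.sin(a)])
    print(d,proj(s,[[*(A+22*e),94],[*(A+22*e),68],[*A,94],[*(A-22*e),94]]).round(1).tolist())
st=readout.get_state();print(st["joint_pos"])
```

```text
46 [[231.9, 196.0], [232.1, 202.3], [232.4, 190.4], [232.9, 185.0]]
28.4 [[229.5, 195.6], [229.8, 201.9], [232.4, 190.4], [235.2, 185.4]]
20 [[228.5, 195.3], [228.8, 201.6], [232.4, 190.4], [236.2, 185.7]]
11.7 [[227.6, 194.9], [227.9, 201.2], [232.4, 190.4], [237.1, 186.1]]
5 [[226.9, 194.4], [227.2, 200.7], [232.4, 190.4], [237.8, 186.5]]
-5 [[226.0, 193.7], [226.4, 200.0], [232.4, 190.4], [238.7, 187.2]]
-14 [[225.4, 193.0], [225.8, 199.3], [232.4, 190.4], [239.3, 187.9]]
-22.6 [[225.0, 192.2], [225.3, 198.5], [232.4, 190.4], [239.7, 188.7]]
[ 0.01482627  0.3803632  -0.06744072  1.76701417  0.02965227  0.99683097
 -2.02879421]
```

{"op": "send_rows", "data": {"targets": [[0.1,0,-0.2,0.14,0.45],[0.1,0,-0.2,0.14,0.45],[0,0,-0.2,0.15,0.45],[0,0,-0.15,0.14,0.45],[0,0,-0.06,0,0.45],[0,0,0,0,0.45]]}}

```text
clock: 17.02
position: [600.6, -27.0, 64.8]
ee_rot: [-0.0, 0.995, 0.1, -0.001]
wrist_force: [-0.0, 0.2, 0.6]
grip_width: 0.45
```

{"op": "send_rows", "data": {"targets": [[0,0,0,0,0.1],[0,0,0,0,0.1],[0,0,0,0,0.1]], "squeeze": 50}}

```text
clock: 17.4
position: [601.2, -26.5, 66.2]
ee_rot: [-0.0, 0.995, 0.101, 0.0]
wrist_force: [-0.6, 1.8, 3.2]
grip_width: 0.156
```

Run:
```python
from h import *
st=readout.get_state();print(st["position"],st["wrist_force"],st["ft_torque"],st["grip_width"],2*np.degrees(np.arctan2(*st["ee_rot"][[2,1]])))
```

```text
[601.19146279 -26.48191889  66.17112265] [-0.58577695  1.83848558  3.19724032] [0.16088633 0.19404278 0.02561043] 0.15619621711325168 11.616036260291004
```

{"op": "send_rows", "data": {"targets": [[0,0,0,-0.06,0.1],[0,0,0,-0.06,0.1],[0,0,0,0,0.1]]}}

```text
clock: 17.77
position: [601.2, -26.6, 66.2]
ee_rot: [0.0, 0.999, 0.04, 0.0]
wrist_force: [-1.5, -0.2, 4.0]
grip_width: 0.156
```

Run:
```python
from h import *
st=readout.get_state();print(st["position"],st["wrist_force"],st["ft_torque"],st["grip_width"],2*np.degrees(np.arctan2(*st["ee_rot"][[2,1]])))
```

```text
[601.21588767 -26.62790019  66.20204256] [-1.49189722 -0.2278991   3.97248436] [0.19439899 0.21281657 0.85051904] 0.15649034804119227 4.5417845469817735
```

Run:
```python
from h import *
s=avg("scene",4)
cv2.imwrite("pics/s12.png",cv2.resize(s["image"][170:210,215:255,::-1],None,fx=15,fy=15,interpolation=cv2.INTER_CUBIC))
```

```text
(no output)
```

View pics/s12.png

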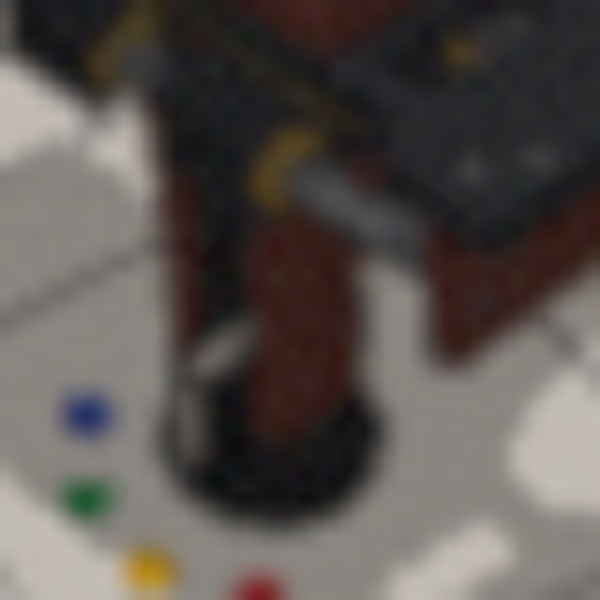

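{"op": "send_rows", "data": {"targets": [[0,0,0,-0.06,0.1],[0,0,0,-0.06,0.1],[0,0,0,0,0.1]], "squeeze": 60}}

```text
clock: 18.35
position: [601.2, -26.9, 66.2]
ee_rot: [0.0, 1.0, -0.023, 0.0]
wrist_force: [-1.7, -0.4, 5.8]
grip_width: 0.163
```

Run:
```python
from h import *
st=readout.get_state();print(st["position"],st["wrist_force"],st["ft_torque"],st["grip_width"],2*np.degrees(np.arctan2(*st["ee_rot"][[2,1]])))
```

```text
[601.23504608 -26.85024708  66.17555598] [-1.69925982 -0.40545282  5.80676286] [0.18709856 0.29979778 1.55710338] 0.16315431206192066 -2.6202683772818127
```

Run:
```python
from h import *
st=readout.get_state();print(st["joint_torque"].round(3),st["joint_pos"].round(3),st["ft_torque"])
s=avg("scene",3); print(st["clock"])
cv2.imwrite("pics/s13.png",cv2.resize(s["image"][120:230,150:300,::-1],None,fx=5,fy=5,interpolation=cv2.INTER_CUBIC))
```

```text
[  0.821 -57.883   0.163 -22.814  -1.05   -0.529  -1.909] [ 0.056  0.531 -0.126  1.786  0.087  0.829 -1.728] [0.18709856 0.29979778 1.55710338]
18.35
```

View pics/s13.png

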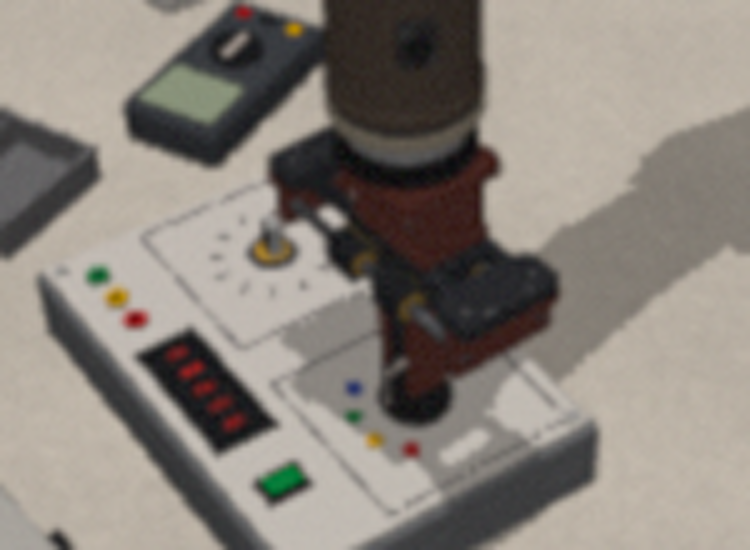

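{"op": "send_rows", "data": {"targets": [[0,0,0,-0.08,0.1],[0,0,0,-0.08,0.1],[0,0,0,0,0.1]]}}

```text
clock: 18.88
position: [602.2, -27.0, 66.0]
ee_rot: [0.0, 0.994, -0.106, 0.001]
wrist_force: [2.6, -2.0, 1.4]
grip_width: 0.188
```

Run:
```python
from h import *
st=readout.get_state();print(st["position"],st["wrist_force"],st["ft_torque"],st["grip_width"],2*np.degrees(np.arctan2(*st["ee_rot"][[2,1]])))
s=avg("scene",3)
cv2.imwrite("pics/s14.png",cv2.resize(s["image"][170:210,215:255,::-1],None,fx=15,fy=15,interpolation=cv2.INTER_CUBIC))
```

```text
[602.16459871 -27.03404914  66.02039586] [ 2.64858842 -1.98366828  1.37686929] [-0.24613048 -0.78240325  1.71585597] 0.18767509451298373 -12.166482175129259
```

View pics/s14.png

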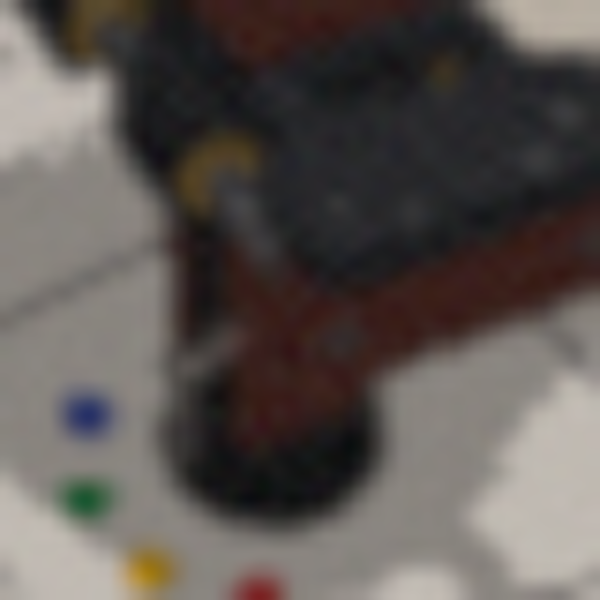

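{"op": "send_rows", "data": {"targets": [[0,0,0,0,0.1],[0,0,0,0,0.1],[0,0,0,0,0.1],[0,0,0,0,0.1]]}}

```text
clock: 19.52
position: [602.1, -27.0, 66.0]
ee_rot: [-0.0, 0.994, -0.107, 0.001]
wrist_force: [5.0, -1.1, 2.4]
grip_width: 0.189
```

Run:
```python
from h import *
st=readout.get_state();print(st["clock"],st["position"],st["wrist_force"],st["ft_torque"],st["grip_width"],2*np.degrees(np.arctan2(*st["ee_rot"][[2,1]])))
```

```text
19.525 [602.14009153 -27.03403583  66.02367925] [ 5.01199575 -1.1419032   2.35118655] [-0.15950608 -1.10864857  1.7445423 ] 0.18853070469294278 -12.240300754694134
```

{"op": "send_rows", "data": {"targets": [[0,0,0,-0.08,0.1],[0,0,0,-0.08,0.1],[0,0,0,0,0.1]]}}

```text
clock: 19.9
position: [600.0, -27.0, 65.9]
ee_rot: [0.0, 0.982, -0.19, -0.001]
wrist_force: [-1.0, -1.7, 7.6]
grip_width: 0.232
```

Run:
```python
from h import *
st=readout.get_state();print(st["clock"],st["position"],st["wrist_force"],st["ft_torque"],st["grip_width"],2*np.degrees(np.arctan2(*st["ee_rot"][[2,1]])))
s=avg("scene",3)
cv2.imwrite("pics/s15.png",cv2.resize(s["image"][170:210,215:255,::-1],None,fx=15,fy=15,interpolation=cv2.INTER_CUBIC))
```

```text
19.9 [600.03391615 -26.99824866  65.88377532] [-0.97872397 -1.65721468  7.64666006] [-0.14107617  0.38072422  1.51618827] 0.23176281319265102 -21.928973778073253
```

View pics/s15.png

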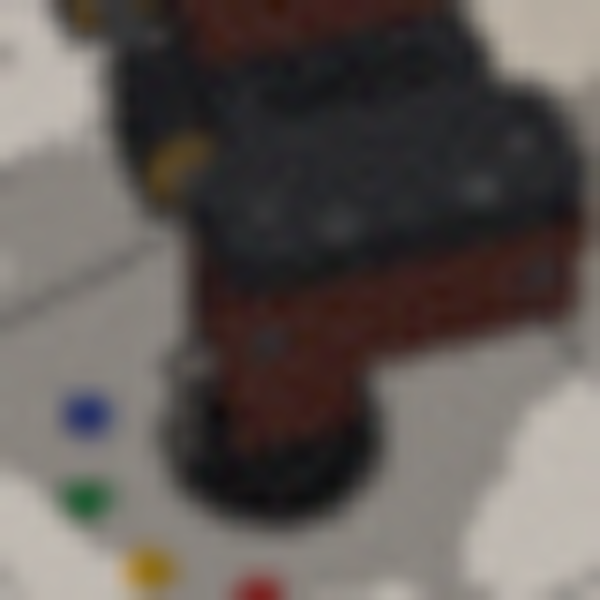

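{"op": "send_rows", "data": {"targets": [[0,0,0,0.14,0.1],[0,0,0,0.14,0.1],[0,0,0,0.14,0.1],[0,0,0,0.14,0.1],[0,0,0,0,0.1]], "squeeze": 30}}

```text
clock: 20.68
position: [600.4, -26.6, 65.7]
ee_rot: [-0.001, 0.995, 0.101, -0.0]
wrist_force: [-0.2, 1.2, 6.6]
grip_width: 0.16
```

Run:
```python
from h import *
st=readout.get_state();print(st["clock"],st["position"],st["wrist_force"],st["ft_torque"],st["grip_width"],2*np.degrees(np.arctan2(*st["ee_rot"][[2,1]])))
```

```text
20.675 [600.35430996 -26.57323144  65.74629665] [-0.19229115  1.18731857  6.63610183] [0.26815475 0.12461687 0.0418112 ] 0.16015539968164721 11.552390468498498
```

{"op": "send_rows", "data": {"targets": [[0,0,0,0.12,0.1],[0,0,0,0,0.1]]}}

```text
clock: 20.92
position: [600.7, -26.4, 65.7]
ee_rot: [-0.001, 0.987, 0.162, -0.0]
wrist_force: [-0.2, 2.6, 5.5]
grip_width: 0.161
```

Run:
```python
from h import *
st=readout.get_state();print(st["clock"],st["position"],st["wrist_force"],st["ft_torque"],st["grip_width"],2*np.degrees(np.arctan2(*st["ee_rot"][[2,1]])))
s=avg("scene",2)
cv2.imwrite("pics/s16.png",cv2.resize(s["image"][170:210,215:255,::-1],None,fx=15,fy=15,interpolation=cv2.INTER_CUBIC))
```

```text
20.925 [600.66031795 -26.44807218  65.68152611] [-0.16119116  2.55170255  5.51996981] [ 0.50869016  0.00625176 -0.56463671] 0.16097703897168816 18.588592814012014
```

View pics/s16.png

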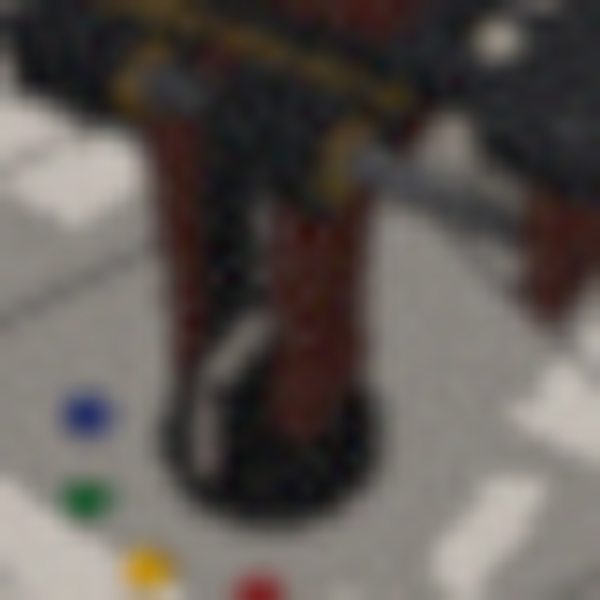

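{"op": "send_rows", "data": {"targets": [[0,0,0,0,0.1],[0,0,0,0,0.1]], "squeeze": 5}}

```text
clock: 21.28
position: [600.4, -26.6, 65.5]
ee_rot: [-0.0, 0.987, 0.163, -0.0]
wrist_force: [-1.3, 2.0, 6.2]
grip_width: 0.185
```

Run:
```python
from h import *
st=readout.get_state();print(st["clock"],st["position"],st["wrist_force"],st["ft_torque"],st["grip_width"],2*np.degrees(np.arctan2(*st["ee_rot"][[2,1]])))
s=avg("scene",2)
cv2.imwrite("pics/s17.png",cv2.resize(s["image"][170:210,215:255,::-1],None,fx=15,fy=15,interpolation=cv2.INTER_CUBIC))
```

```text
21.275 [600.41224407 -26.59992045  65.48880621] [-1.28764422  1.97232813  6.18194402] [ 0.56232615  0.3071077  -0.09995464] 0.18455125852276558 18.753302593269982
```

View pics/s17.png

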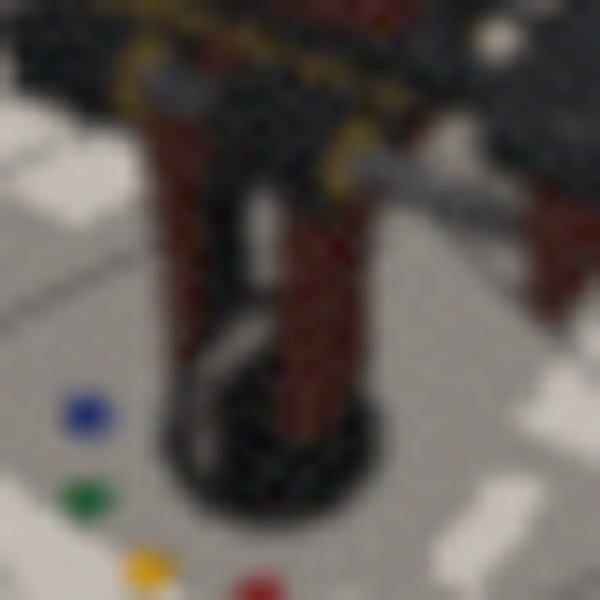

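{"op": "send_rows", "data": {"targets": [[0,0,0,-0.12,0.35],[0,0,0.06,0,0.35],[0,0,0,0,0.1],[0,0,0,0,0.1],[0,0,0,0,0.1]], "squeeze": 20}}

```text
clock: 22.0
position: [600.8, -26.6, 72.8]
ee_rot: [-0.0, 0.995, 0.102, -0.0]
wrist_force: [-1.1, 2.5, 1.7]
grip_width: 0.156
```

Run:
```python
from h import *
st=readout.get_state();print(st["clock"],st["position"],st["wrist_force"],st["ft_torque"],st["grip_width"],2*np.degrees(np.arctan2(*st["ee_rot"][[2,1]])))
```

```text
22.0 [600.76185579 -26.59601225  72.76685555] [-1.11094833  2.47681316  1.71903054] [ 0.1927688   0.21326522 -0.05854611] 0.15616710011615598 11.681086830454783
```

{"op": "send_rows", "data": {"targets": [[0,0,0,-0.1,0.1],[0,0,0,0,0.1]]}}

```text
clock: 22.25
position: [601.0, -26.7, 72.7]
ee_rot: [0.0, 0.999, 0.05, 0.0]
wrist_force: [-0.2, 2.2, 0.6]
grip_width: 0.164
```

Run:
```python
from h import *
st=readout.get_state();print(st["clock"],st["position"],st["wrist_force"],st["ft_torque"],st["grip_width"],2*np.degrees(np.arctan2(*st["ee_rot"][[2,1]])))
```

```text
22.25 [600.96204355 -26.683079    72.74653243] [-0.24402779  2.18037933  0.63202861] [0.18504189 0.03508458 0.38457796] 0.1638373407016342 5.736069112578781
```

{"op": "send_rows", "data": {"targets": [[0,0,0,0,0.35],[0,0,-0.08,0,0.35],[0,0,0,0,0.05],[0,0,0,0,0.05],[0,0,0,-0.15,0.05],[0,0,0,-0.15,0.05],[0,0,0,-0.15,0.05],[0,0,0,0,0.05]], "squeeze": 60}}

```text
clock: 23.25
position: [602.0, -27.1, 62.6]
ee_rot: [0.001, 0.983, -0.184, 0.001]
wrist_force: [5.9, -1.9, -8.7]
grip_width: 0.222
```

```bash
cat > q.py <<'E'
from h import *
st=readout.get_state();print(st["clock"],st["position"].round(1),st["wrist_force"].round(1),st["ft_torque"].round(2),round(st["grip_width"],3),(2*np.degrees(np.arctan2(*st["ee_rot"][[2,1]]))).round(1))
E
python3 q.py
```

```text
23.25 [602.  -27.1  62.6] [ 5.9 -1.9 -8.7] [-0.14 -1.23  2.05] 0.222 -21.2
```

{"op": "send_rows", "data": {"targets": [[0,0,0,-0.12,0.05],[0,0,0,0,0.05]]}}

```text
clock: 23.5
position: [602.1, -27.3, 62.6]
ee_rot: [0.001, 0.97, -0.244, 0.001]
wrist_force: [6.4, -2.6, -8.8]
grip_width: 0.234
```

```bash
python3 q.py
```

```text
23.5 [602.1 -27.3  62.6] [ 6.4 -2.6 -8.8] [-0.28 -1.17  2.92] 0.234 -28.3
```

{"op": "send_rows", "data": {"targets": [[0,0,0,-0.12,0.05],[0,0,0,0,0.05]]}}

```text
clock: 23.75
position: [601.7, -27.5, 62.8]
ee_rot: [0.0, 0.952, -0.306, 0.001]
wrist_force: [4.9, -3.5, -7.6]
grip_width: 0.17
```

```bash
python3 q.py;python3 - <<'E'
from h import *
s=avg("scene",2)
cv2.imwrite("pics/s18.png",cv2.resize(s["image"][170:210,215:255,::-1],None,fx=15,fy=15,interpolation=cv2.INTER_CUBIC))
E
```

```text
23.75 [601.7 -27.5  62.8] [ 4.9 -3.5 -7.6] [-0.44 -1.2   1.04] 0.17 -35.6
```

View pics/s18.png

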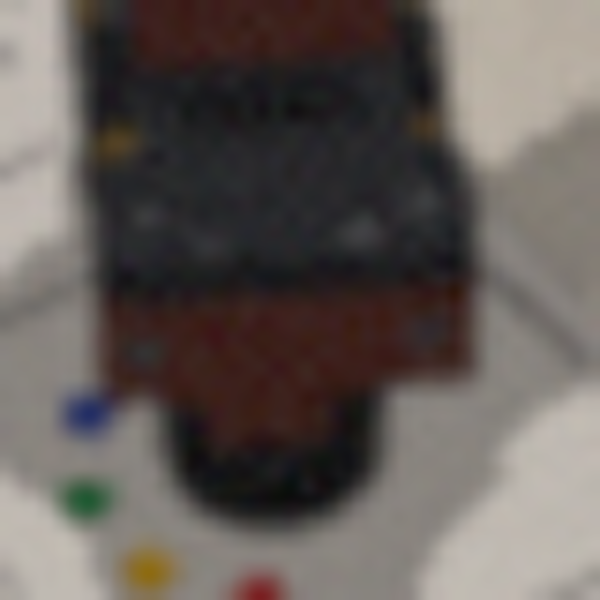

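{"op": "send_rows", "data": {"targets": [[0,0,0,0.11,0.05],[0,0,0,0.11,0.05],[0,0,0,0,0.05]]}}

```text
clock: 24.22
position: [601.3, -27.0, 62.8]
ee_rot: [-0.0, 0.981, -0.195, 0.0]
wrist_force: [4.3, 0.7, -9.0]
grip_width: 0.156
```

```bash
python3 q.py
```

```text
24.225 [601.3 -27.   62.8] [ 4.3  0.7 -9. ] [-0.16 -1.18 -0.06] 0.156 -22.5
```

{"op": "send_rows", "data": {"targets": [[0,0,0,0,0.5],[0,0,0,0,0.5],[0,0,0.3,0,0.5],[0,0,0.35,0,0.5],[-0.17,0.37,0.1,0.1,0.5],[-0.17,0.37,0,0.1,0.5],[-0.17,0.37,0,0.1,0.5],[-0.17,0.37,0,0.1,0.5]], "squeeze": 30}}

```text
clock: 25.22
position: [518.4, 152.1, 153.8]
ee_rot: [-0.0, 1.0, 0.014, 0.0]
wrist_force: [-0.5, -0.2, -0.5]
grip_width: 0.499
```

{"op": "send_rows", "data": {"targets": [[-0.17,0.37,0,0.1,0.5],[-0.17,0.37,0,0.1,0.5],[-0.17,0.37,0,0.1,0.5],[-0.15,0.37,-0.2,0.08,0.5],[0,0,-0.2,0,0.5],[0,0,-0.2,0,0.5],[0,0,0,0,0.5]]}}

```text
clock: 26.1
position: [439.0, 327.5, 79.9]
ee_rot: [0.001, 0.978, 0.21, -0.001]
wrist_force: [0.6, -0.3, 0.8]
grip_width: 0.5
```

```bash
python3 q.py;python3 - <<'E'
from h import *
s=avg("scene",3);t=avg("top",3)
a=cv2.resize(s["image"][180:210,215:245,::-1],(400,400),interpolation=cv2.INTER_CUBIC)
b=cv2.resize(t["image"][175:205,240:270,::-1],(400,400),interpolation=cv2.INTER_CUBIC)
c=cv2.resize(s["image"][205:275,330:400,::-1],(400,400),interpolation=cv2.INTER_CUBIC)
cv2.imwrite("pics/s19.png",cv2.resize(np.hstack([a,cv2.convertScaleAbs(b,alpha=2)]),(800,400)));cv2.imwrite("pics/s19k.png",c)
E
```

```text
26.1 [439.  327.5  79.9] [ 0.6 -0.3  0.8] [-0.03  0.02 -0.04] 0.5 24.2
```

View pics/s19.png

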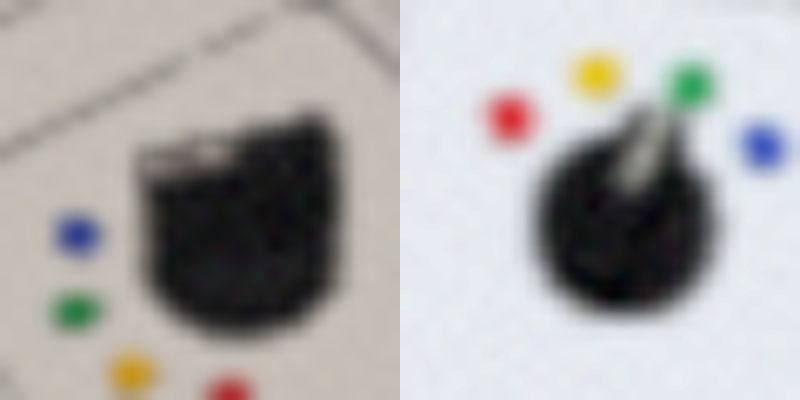

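View pics/s19k.png

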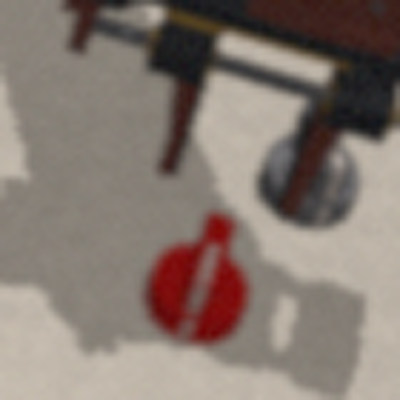

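{"op": "send_rows", "data": {"targets": [[0.01,0.03,-0.2,0,0.5],[0,0,-0.2,0,0.5],[0,0,-0.1,0,0.5],[0,0,-0.06,0,0.5],[0,0,0,0,0.5]]}}

```text
clock: 27.02
position: [441.4, 331.9, 14.1]
ee_rot: [0.0, 0.978, 0.21, 0.0]
wrist_force: [1.2, 0.5, 0.3]
grip_width: 0.495
```

```bash
python3 q.py;python3 - <<'E'
from h import *
s=avg("scene",2)
cv2.imwrite("pics/s20.png",cv2.resize(s["image"][225:275,340:390,::-1],(600,600),interpolation=cv2.INTER_CUBIC))
E
```

```text
27.025 [441.4 331.9  14.1] [1.2 0.5 0.3] [ 0.01  0.07 -0.02] 0.495 24.2
```

View pics/s20.png

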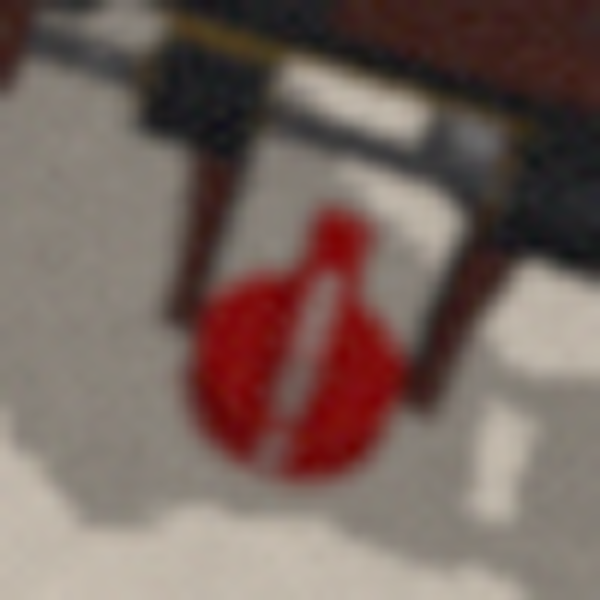

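{"op": "send_rows", "data": {"targets": [[0,0,-0.02,0,0.5],[0,0,0,0,0.05],[0,0,0,0,0.05],[0,0,0,0,0.05],[0,0,0,0,0.05]], "squeeze": 40}}

```text
clock: 27.75
position: [441.3, 331.9, 11.6]
ee_rot: [-0.0, 0.978, 0.21, 0.0]
wrist_force: [0.6, -0.4, 1.2]
grip_width: 0.156
```

```bash
python3 q.py
```

```text
27.75 [441.3 331.9  11.6] [ 0.6 -0.4  1.2] [-0.05  0.03 -0.01] 0.156 24.2
```

{"op": "send_rows", "data": {"targets": [[0,0,0.3,0,0.05],[0,0,0.4,0,0.05],[0.1,-0.36,0.4,-0.05,0.05],[0.1,-0.36,0,-0.05,0.05],[0.1,-0.36,0,-0.05,0.05],[0.1,-0.36,0,-0.05,0.05],[0.1,-0.36,0,-0.05,0.05],[0.1,-0.36,0,-0.05,0.05]]}}

```text
clock: 28.75
position: [512.9, 73.3, 141.3]
ee_rot: [0.0, 0.999, 0.054, 0.0]
wrist_force: [0.9, -0.2, -0.4]
grip_width: 0.158
```

{"op": "send_rows", "data": {"targets": [[0.1,-0.36,0,-0.05,0.05],[0.1,-0.36,0,-0.05,0.05],[0.1,-0.36,0,-0.05,0.05],[0.1,-0.36,0,-0.05,0.05],[0.1,-0.36,0,0,0.05],[0.1,-0.36,0,0,0.05],[0,0,0,0,0.05]]}}

```text
clock: 29.62
position: [584.3, -189.1, 140.8]
ee_rot: [0.001, 0.999, -0.053, -0.0]
wrist_force: [-0.0, -0.1, -0.3]
grip_width: 0.155
```

```bash
python3 q.py;python3 - <<'E'
from h import *
s=avg("scene",3)
cv2.imwrite("pics/s21.png",cv2.resize(s["image"][115:185,165:235,::-1],(600,600),interpolation=cv2.INTER_CUBIC))
E
```

```text
29.625 [ 584.3 -189.1  140.8] [-0.  -0.1 -0.3] [0.06 0.03 0.01] 0.155 -6.1
```

View pics/s21.png

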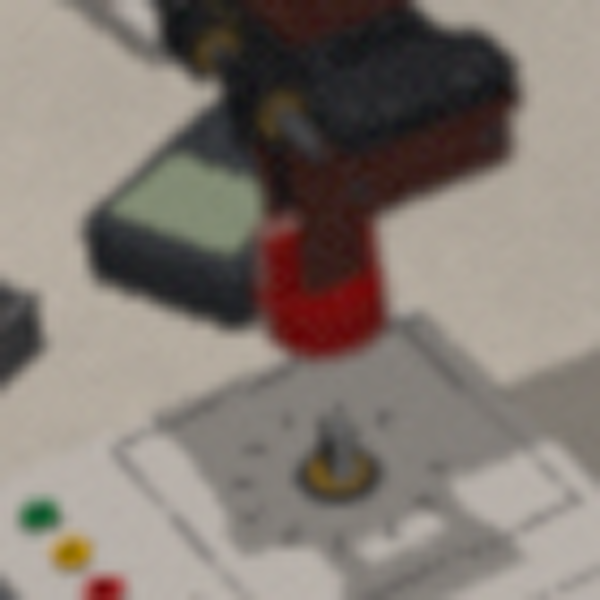

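{"op": "send_rows", "data": {"targets": [[0,0.01,-0.2,0,0.05],[0,0.01,-0.14,0,0.05],[0,0,0,0,0.05],[0,0,0,0,0.05]]}}

```text
clock: 30.28
position: [585.1, -181.7, 100.9]
ee_rot: [0.0, 0.999, -0.05, 0.0]
wrist_force: [0.8, 0.6, 0.2]
grip_width: 0.154
```

```bash
python3 q.py;python3 - <<'E'
from h import *
s=avg("scene",6)
cv2.imwrite("pics/s22.png",cv2.resize(s["image"][145:180,185:220,::-1],(700,600),interpolation=cv2.INTER_CUBIC))
st=readout.get_state();p=st["position"];o=p-[0,0,11.6]
im=s["f"][140:180,180:230]; im=cv2.resize(im,None,fx=4,fy=4,interpolation=cv2.INTER_CUBIC)
m=((im[...,0]>1.8*im[...,1])&(im[...,0]>60)).astype(np.uint8)
n,l,stt,c=cv2.connectedComponentsWithStats(m);i=1+np.argmax(stt[1:,4]);ys,xs=np.nonzero(l==i)
for r in range(ys.min(),ys.max()+1,3):
    q=xs[ys==r]; print(round((r+.5)/4-.5+140,2),round((q.min()+.5)/4-.5+180,2),round((q.max()+.5)/4-.5+180,2))
# predicted if knob centred at tool axis
a=np.linspace(0,2*np.pi,73)
for z in(0,20):
    P=np.c_[o[0]+23*np.cos(a),o[1]+23*np.sin(a),np.full(73,o[2]+z)];u=proj(s,P);print(z,"u",u[:,0].min(),u[:,0].max(),"v",u[:,1].min(),u[:,1].max())
print("shaft foot proj for axis 584.7,-186 z57,81",proj(s,[[584.7,-186,57],[584.7,-186,81],[*o[:2],o[2]]]))
E
```

```text
30.275 [ 585.1 -181.7  100.9] [0.8 0.6 0.2] [ 0.01 -0.01 -0.01] 0.154 -5.7
151.88 209.38 209.38
152.62 199.88 209.38
153.38 198.12 209.38
154.12 197.62 209.62
154.88 197.62 209.62
155.62 197.62 209.62
156.38 197.62 210.12
157.12 197.62 210.38
157.88 197.62 210.62
158.62 197.38 210.62
159.38 197.12 210.62
160.12 197.12 210.62
160.88 197.38 210.62
161.62 197.88 210.62
162.38 197.88 210.62
163.12 198.12 210.38
163.88 198.12 209.88
164.62 198.38 209.38
165.38 199.12 208.62
166.12 200.38 207.12
166.88 201.12 206.12
0 u 195.92294393227027 210.85995893177622 v 157.57550512019017 167.38043261580302
20 u 195.33800158936555 210.4558652120065 v 152.63734662128604 162.42497078786437
shaft foot proj for axis 584.7,-186 z57,81 [[203.49353271 169.50111047]
 [202.91367128 163.77453851]
 [203.40300048 162.41162651]]
```

View pics/s22.png

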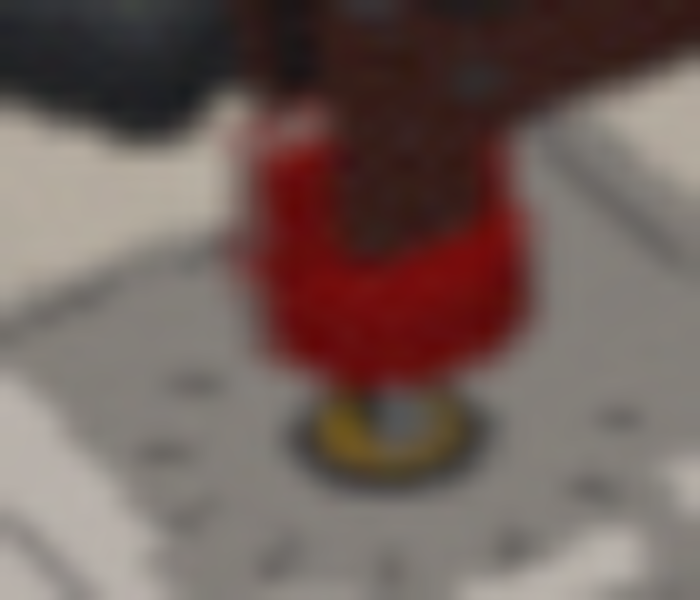

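```bash
python3 q.py
```

```text
30.575 [ 585.  -182.1  100.9] [-0.4  0.5  0.2] [ 0.06  0.03 -0.01] 0.157 -5.8
```

{"op": "send_rows", "data": {"targets": [[0,-0.03,-0.05,0,0.05],[0,0,0,0,0.05],[0,0,0,0,0.05]]}}

```text
clock: 30.95
position: [584.6, -185.6, 94.2]
ee_rot: [-0.0, 0.999, -0.05, -0.0]
wrist_force: [-0.0, -0.3, -0.6]
grip_width: 0.155
```

{"op": "send_rows", "data": {"targets": [[0,0,-0.03,0,0.05],[0,0,-0.02,0,0.05],[0,0,0,0,0.05]]}}

```text
clock: 31.32
position: [584.7, -185.5, 88.2]
ee_rot: [-0.0, 0.999, -0.05, -0.0]
wrist_force: [-0.3, 0.5, -0.6]
grip_width: 0.158
```

```bash
python3 q.py
```

```text
31.325 [ 584.7 -185.5   88.2] [-0.3  0.5 -0.6] [ 0.06 -0.12 -0.01] 0.158 -5.8
```

{"op": "send_rows", "data": {"targets": [[0,0,-0.02,0,0.05],[0,0,-0.02,0,0.05],[0,0,0,0,0.05]]}}

```text
clock: 31.7
position: [584.7, -185.6, 83.4]
ee_rot: [-0.0, 0.999, -0.05, -0.0]
wrist_force: [0.1, 0.4, -1.1]
grip_width: 0.158
```

```bash
python3 q.py
```

```text
31.7 [ 584.7 -185.6   83.4] [ 0.1  0.4 -1.1] [-0.   -0.05  0.01] 0.158 -5.8
```

{"op": "send_rows", "data": {"targets": [[0,0,-0.02,0,0.05],[0,0,-0.02,0,0.05],[0,0,0,0,0.05]]}}

```text
clock: 32.08
position: [584.7, -185.6, 78.6]
ee_rot: [-0.0, 0.999, -0.05, -0.0]
wrist_force: [1.4, -0.5, -0.9]
grip_width: 0.158
```

{"op": "send_rows", "data": {"targets": [[0,0,-0.02,0,0.05],[0,0,0,0,0.05]]}}

```text
clock: 32.33
position: [584.8, -185.6, 76.5]
ee_rot: [0.0, 0.999, -0.05, 0.0]
wrist_force: [-0.6, -0.1, 2.0]
grip_width: 0.154
```

```bash
python3 q.py
```

```text
32.325 [ 584.8 -185.6   76.5] [-0.6 -0.1  2. ] [ 0.08  0.05 -0.01] 0.154 -5.8
```

Fz has begun to rise at exactly the predicted seating height of 76.6. Next I press in small steps.

{"op": "send_rows", "data": {"targets": [[0,0,-0.02,0,0.05],[0,0,0,0,0.05]]}}

```text
clock: 32.58
position: [584.8, -185.6, 74.2]
ee_rot: [0.0, 0.999, -0.05, 0.0]
wrist_force: [-0.7, -0.5, 4.5]
grip_width: 0.159
```

{"op": "send_rows", "data": {"targets": [[0,0,-0.02,0,0.05],[0,0,0,0,0.05]]}}

```text
clock: 32.83
position: [584.8, -185.7, 71.8]
ee_rot: [0.0, 0.999, -0.05, 0.0]
wrist_force: [-1.0, 1.1, 5.3]
grip_width: 0.157
```

```bash
python3 q.py
```

```text
32.825 [ 584.8 -185.7   71.8] [-1.   1.1  5.3] [0.11 0.34 0.05] 0.157 -5.8
```

{"op": "send_rows", "data": {"targets": [[0,0,-0.01,0,0.05],[0,0,0,0,0.05]]}}

```text
clock: 33.08
position: [584.9, -185.7, 70.8]
ee_rot: [0.0, 0.999, -0.05, 0.0]
wrist_force: [-0.4, 0.6, 7.3]
grip_width: 0.153
```

{"op": "send_rows", "data": {"targets": [[0,0,-0.01,0,0.05],[0,0,0,0,0.05]]}}

```text
clock: 33.33
position: [585.0, -185.7, 70.4]
ee_rot: [0.0, 0.999, -0.05, 0.0]
wrist_force: [-3.6, 1.6, 13.1]
grip_width: 0.155
```

```bash
python3 q.py
```

```text
33.325 [ 585.  -185.7   70.4] [-3.6  1.6 13.1] [0.28 0.94 0.02] 0.155 -5.8
```

{"op": "send_rows", "data": {"targets": [[0,0,-0.005,0,0.05],[0,0,0,0,0.05],[0,0,0,0,0.05]]}}

```text
clock: 33.7
position: [585.0, -185.7, 70.3]
ee_rot: [0.0, 0.999, -0.05, 0.001]
wrist_force: [-4.8, 0.7, 17.3]
grip_width: 0.155
```

```bash
python3 q.py;python3 - <<'E'
from h import *
s=avg("scene",3);t=avg("top",2)
cv2.imwrite("pics/s23.png",cv2.resize(s["image"][135:215,175:255,::-1],(600,600),interpolation=cv2.INTER_CUBIC))
cv2.imwrite("pics/s24.png",s["image"][...,::-1])
st=readout.get_state();p=st["position"]
a=np.linspace(0,2*np.pi,73)
u=proj(s,np.c_[p[0]+23*np.cos(a),p[1]+23*np.sin(a),np.full(73,59)]);print("expected rim at z59",u.min(0),u.max(0))
E
python3 q.py
```

```text
33.7 [ 585.  -185.7   70.3] [-4.8  0.7 17.3] [0.39 1.22 0.04] 0.155 -5.8
expected rim at z59 [196.08414933 164.29012342] [210.73515017 174.0853489 ]
33.95 [ 585.  -185.7   70.3] [-4.9  0.8 16. ] [0.37 1.24 0.  ] 0.158 -5.8
```

View pics/s23.png

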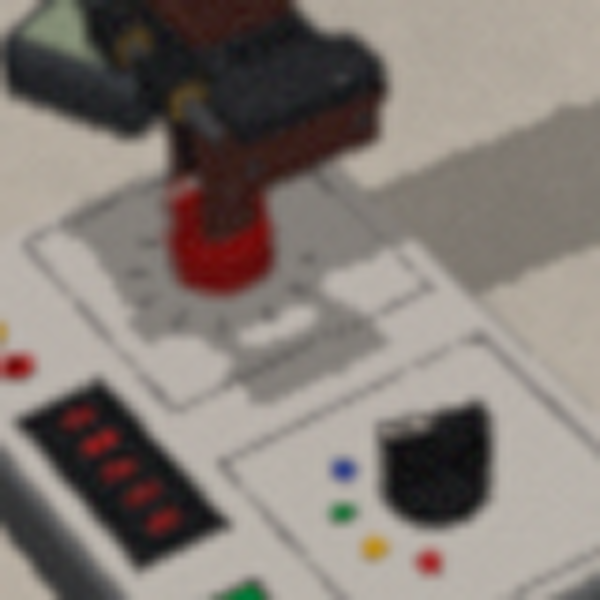

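View pics/s24.png

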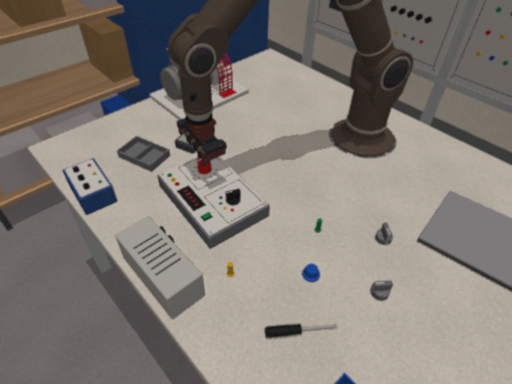

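The skirt's lower rim is at row 173.6; for a fully pressed knob I expected about 174.1. The selector points at green, and the bystanders look unmoved.

```bash
python3 -c "
from bench import order
print(order.finish_job())"; python3 q.py
```

```text
the job is handed in; nothing more can be done
None
the job is handed in; nothing more can be done
```

The selector is in the green detent and the red knob is held fully pressed onto the D shaft. I handed the job in at about 34 s; no verdict is reported.

**Selector**
- It started midway between red and yellow and settled at yellow after a first, weak grip.
- The second release left it in the green detent. The twist read about zero there at -22.5° (green computed at -22.6°), and both cameras showed the pointer at the green dot.

**Knob**
- I turned it to the shaft's measured flat angle (about -6°) and slid it on with almost no force until contact at the predicted seating height.
- It then went down 6.1 mm against the spring to a hard stop, with about 16 N on it at hand-in. The last picture shows the skirt rim within about half a pixel of where a fully pressed knob should be.

**What disagreed or went wrong**
- **Fingertips:** they turned out to be about 11.5 mm behind the TCP, not 11 mm ahead of it. I found this by touching the bare table, which reached 52 N at the fingertips. That is above the 40 N limit given for the arm and gripper body, and I don't know whether fingertip contact counts.
- **Selector torque:** it resisted far more than the stated 0.1 N m. The wrist read up to 2.9 N m before it snapped over to green, and it took three failed tries and a full 60 N squeeze.
- **Bystanders:** I checked them only by eye in the last picture. They looked unmoved, but the arm partly hides the meter.

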